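# Take the hanging planter off the spring-keeper hook and stand it in its saucer

## Task

The terracotta planter on the hang-check stand is done: with its own bail push the hook's sprung keeper back, lift the bail up past the hook's turned-in nose and off the hook, without wrenching the stand. Then set the planter down gently, upright, flat in the saucer that fits it (the wider of the two), let go, and leave the other saucer, pots and tools where they are.

Things in the scene. Friction and masses are not known exactly. Their poses are not given: they have to be found in the camera images.
- planter: Tapered empty terracotta planter, 0.4 kg, foot 76 mm wide, rim 106 mm wide and 88 mm up, with a rigid inverted-U bail of 8 mm round steel, legs at y = +-58 mm. Origin: centre of underside, z up. It starts hanging upright on the hook by the middle of the bail's top bar, foot 70 mm above the table.
- bail (a point): Middle of the bail's top bar, on its axis, 165 mm above the planter's underside. The bar is straight along the planter's y from -44 to +44 mm. Pinch it about 32 mm to either side of the hook, fingers closing across the bar (along the planter's x).
- stand: Fixed steel stand: base plate 250 x 130 mm, 14 mm high; 24 mm square column 110 mm behind the hook seat, 280 mm high; 10 mm wide arm forward to the hook. Origin on the table below the hook seat; x points back to the column (the hook's open side faces -x, roughly the robot), z up. Arm and hinge ears (20 mm wide) reach 45 mm above the seat.
- hook_seat (a point): Where the axis of the bail's bar lies when seated in the hook, 235 mm above the table; axes as the stand's. The hook is a 10 mm round bar in the x-z plane, frontmost face at x = -17 mm. Its bowl runs back nearly level to the spine (inner face x = +37 mm). Under the nose the seated bar can rise about 8 mm, so a straight lift jams.
- hook_nose (a point): Centre of the hook's turned-in nose end (5 mm radius), 2 mm in front of (-x) and 18 mm above the seat; axes as the stand's. The bar's axis passes it when 8 to 16 mm behind (+x of) the seat, and is clear over it 28 mm above the seat. So: up 4 mm, back 11 to 12 mm against the keeper, up to 32 mm or more, then forward (-x) off.
- keeper (a joint): Sprung keeper: 12 mm wide steel flap hinged 24 mm behind and 41 mm above the seat, hanging just behind the seated bar, its bend nearly touching the nose. 0 rad = sprung shut; it swings only back, to 0.65 rad. The bar pressed back (+x) opens it, about 0.45 rad when 11 to 12 mm back at nose height, taking 1 to 5 N; it springs shut by itself.
- saucer: The planter's saucer: terracotta, 126 mm wide over its rim, 20 mm high, inner floor 100 mm wide at 6 mm above its underside. Loose on the table. Origin: centre of its underside.
- small_saucer: Smaller terracotta saucer, 88 mm wide over the rim, 16 mm high, too small for the planter; not to be moved. Origin: centre of its underside.
- tall_pot: Open terracotta cylinder pot, 90 mm wide, 105 mm high; not to be moved. Origin: centre of its underside.
- lantern: Terracotta lantern pot with three rows of square holes, 76 mm wide, 85 mm high; not to be moved. Origin: centre of its underside.
- ruler: Steel ruler 300 x 30 x 4 mm lying flat along its own x; not to be moved. Origin: centre of its underside.
- wood_knife: Wooden modelling knife, 190 mm long along its x, 8 mm high, lying flat; not to be moved. Origin: centre of the underside of its handle.
- rib: Round dark wooden throwing rib, 90 mm wide, 7 mm high, lying flat; not to be moved. Origin: centre of its underside.
- stamp: Small wooden stamp, 35 mm square foot with a peg handle, 52 mm high; not to be moved. Origin: centre of its underside.
Not all that is in view belongs to the job. Leave any purple look-alike of the planter alone.

How it is judged:
By the outcome, as a careful person would: the job done as asked, in the order asked, and still so for the second after the job is handed in, with the robot touching nothing.
It also fails if it takes over 48 s, if anything falls off the work surface, if the arm or the gripper's body presses on something with over 40 N, if the wrist force passes 120 N, or if a joint passes its speed limit or range.

## Robot

A 6-joint arm with a two-finger parallel gripper is mounted at the origin on the work surface. World frame = base frame: x ahead of the robot, y to its left, z up, the work surface at z = 0. Lengths are in mm, angles in rad, forces in N, time in s.
With the tool pointing down it reaches from about 350 to 775 mm from the base axis. Payload 7.3 kg.
Tool frame: the origin (TCP) lies on the centre line of the jaws, within the pads' length; the fingertips stand 22 mm ahead of it and the grasp point (between the pads) lies 3 mm ahead of it; x points along the fingers, z is the direction in which the jaws open and shut, and the axes are right-handed (so a half turn about x gives the same grasp; the last joint's range is limited). The gripper opens to 92 mm and grips with 3 to 60 N. Pads are 19 mm wide; open, the fingers measure 130 mm over their backs; the gripper's body (75 mm by 190 mm) begins 47 mm behind the grasp point.
Start: joints at [-1.467, 0.342, 1.524, -0, 1.275, -0.146], TCP at [129.807, -508.717, 248.741] pointing down, gripper open.
Joint ranges: [-2.53, 2.53], [-0.77, 2.02], [0.04, 2.7], [-1, 4.14], [0.28, 2.66], [-3.11, 3.11]. Speed limits (rad/s): [2.57, 2.57, 3.14, 3.14, 3.14, 3.14].

## Interface

Orientations are given as [roll, pitch, yaw] about the fixed x, y, z axes, in that order (R = Rz(yaw) Ry(pitch) Rx(roll)).
In Python, from plant import readout, imaging, bot gives the robot as it stands.
- The arm moves only by the tool arm_command, never from a script. Its argument "plan" is a list of rows, each an object of numbers: "tx", "ty", "tz": the shift along the tool's x, y, z in cm; "wx", "wy", "wz": the turn, a rotation vector about the tool's x, y, z in rad; "jaw": the opening, from -1 (shut) to 1 (fully open). In form: [{"tx": .., "ty": .., "tz": .., "wx": .., "wy": .., "wz": .., "jaw": ..}, ...]. A call has 1 to 20 rows; each row shifts and turns the commanded pose from where the row before left it, along the tool's axes as they then stand; what a row does not reach is not made up. A row lasts 1/10 s, in which the tool goes at most 50 mm and 8.59 degrees, less where a joint would pass 70% of its speed; a pose out of reach is approached as far as the arm can. A call with a gripper value outside its range is refused whole. The fingers move at their own pace and stop on an object; the grip force is fixed at half the most. Time passes only in rows, so rows that do not move let the fingers close. It gives the time, the measured TCP pose, the force and the opening at its end, in the units of the state.
- readout.get_obs(): the state, without advancing time (a new reading comes with each control period).
- imaging.capture(name): name is "scene" or "top" or "wrist"; returns the picture (384x512x3 uint8, blue, green, red); there is no depth.
- imaging.get_calibration(name): a dict with "fx", "fy", "cx", "cy" (pixels), "position" and "rotation" of the camera in the world; the wrist camera has in their place "mount" (4x4, takes a point from camera to tool coordinates, whose origin is the TCP and whose axes are the tool frame's). Camera axes: x right, y up, looking along -z (the intrinsics and any distortion apply to the point x, -y, -z); pixel columns grow to the right and rows downward; lengths in mm; the calibration is good to about 2 mm. A picture is of the moment at which its call begins: read the wrist's pose just before it. get_calibration takes no time and is no camera call.
- bot.close_job(): hands the job in, once; it reports no verdict.
The state is a dict: "time": time; "joint_positions": joint angles; "dq": joint speeds; "tau": joint torques, N m; "tool_pos": TCP position; "tcp_rot": TCP orientation; "contact_force": force on the tool from outside, world axes, zero at the start; "moment": the same for the moment, N m; "grip_width": finger opening in mm.
Only numpy, scipy, OpenCV 4.12 (cv2) and the standard library are available. Lean on these libraries where they do the work, as an engineer would, in place of code of your own. Each camera call takes 0.05 s, during which the arm holds its last target.

## Working session

There is one attempt and no reset: what is moved stays moved. The work goes in short steps, Python scripts to look and compute and a tool call to move; the robot and the scene stay as the last step left them, time stands still between calls to the robot, and variables do not carry over. Pictures are saved under pics/ and viewed, and the job is handed in when it is done.

Besides the shell and the picture viewer there is one more tool, called after "Emit:" as name([rows], argument=value, ...), one row to a line, values as JSON. arm_command: Moves the arm, as the interface text tells. Its arguments: {"type":"object","properties":{"plan":{"type":"array"}},"required":["plan"]}

```bash
mkdir -p pics; ls; python3 - <<'E'
from plant import readout, imaging, bot
import cv2
o=readout.get_obs(); print(o)
for n in ("scene","top","wrist"):
    print(n, imaging.get_calibration(n)); cv2.imwrite(f"pics/{n}0.png", imaging.capture(n))
E
```

```text
pics
{'time': 0.0, 'joint_positions': array([-1.46702110e+00,  3.42714254e-01,  1.52500805e+00,  3.21884761e-06,
        1.27537312e+00, -1.45984655e-01]), 'dq': array([ 0.00069079, -0.00088607, -0.0009162 , -0.00089735, -0.00095984,
       -0.00077178]), 'tau': array([ 9.57908669e-04, -4.31235945e+01, -2.44217777e+01,  7.19769322e-02,
        5.58606035e-02, -1.18721473e-04]), 'tool_pos': array([ 129.75724168, -508.33802822,  248.0524507 ]), 'tcp_rot': array([2.9935598 , 1.56929354, 1.67252242]), 'contact_force': array([-0.96279535, -0.24772797,  0.61417011]), 'moment': array([0.04940052, 0.00981992, 0.01600247]), 'grip_width': 91.76354056023563}
scene {'fx': 447.97757760857564, 'fy': 447.97757760857564, 'cx': 254.94730686562428, 'cy': 196.2449097219119, 'position': array([1262.77662041, -311.2334422 , 1272.16445401]), 'rotation': array([0.64585529, 0.01040072, 1.10591427])}
top {'fx': 469.2736966764602, 'fy': 469.2736966764602, 'cx': 254.12935210142894, 'cy': 189.74866115336468, 'position': array([ 251.90949427,   69.12006359, 1457.0426393 ]), 'rotation': array([ 0.19501405, -0.01476261, -1.56803084])}
wrist {'fx': 340.4038991026758, 'fy': 340.4038991026758, 'cx': 254.1342389253044, 'cy': 188.13802052724964, 'mount': array([[-7.29611093e-04,  2.52236652e-01, -9.67665303e-01,
        -1.34863960e+02],
       [-9.63315649e-04,  9.67664934e-01,  2.52237283e-01,
         6.62348701e+01],
       [ 9.99999270e-01,  1.11620225e-03, -4.63035556e-04,
         1.61264212e-01],
       [ 0.00000000e+00,  0.00000000e+00,  0.00000000e+00,
         1.00000000e+00]])}
```

View pics/scene0.png

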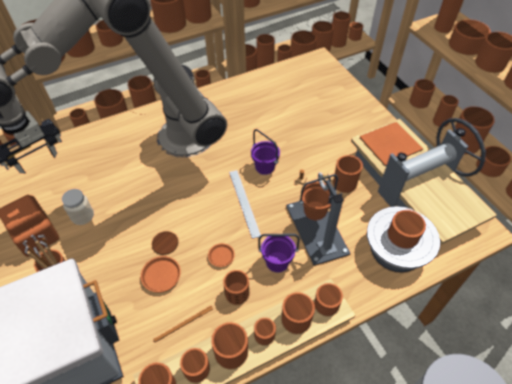

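View pics/top0.png

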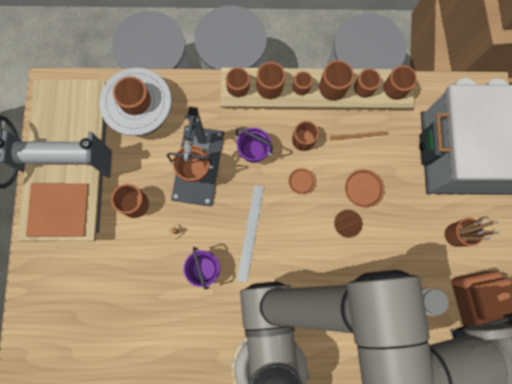

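View pics/wrist0.png

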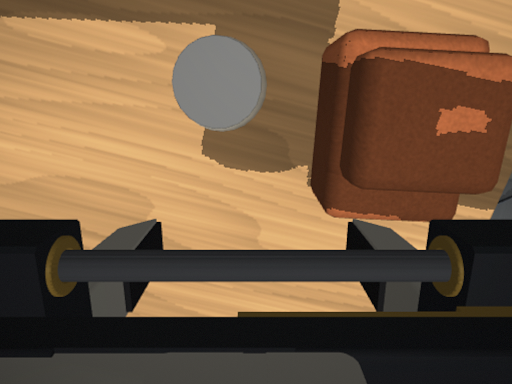

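Scene shows the stand around (318,225) with the planter, saucer at (160,274), small saucer (221,256). In the top view: stand (195,165), saucer (364,188), small saucer (302,181). I'll build helpers and measure.

```bash
cat > h.py <<'E'
import numpy as np, cv2
from scipy.spatial.transform import Rotation as R
from plant import readout, imaging, bot
def cam(n,obs=None):
    c=imaging.get_calibration(n)
    if n=="wrist":
        o=obs or readout.get_obs(); T=np.eye(4);T[:3,:3]=R.from_euler('xyz',o['tcp_rot']).as_matrix();T[:3,3]=o['tool_pos']
        M=T@c['mount']; return c,M[:3,:3],M[:3,3]
    return c,R.from_euler('xyz',c['rotation']).as_matrix(),np.array(c['position'])
def proj(n,P,C=None):
    c,Rm,p=C or cam(n); q=(np.atleast_2d(P)-p)@Rm
    return np.c_[c['cx']+c['fx']*q[:,0]/-q[:,2], c['cy']-c['fy']*q[:,1]/-q[:,2]]
def ray(n,uv,C=None):
    c,Rm,p=C or cam(n); d=Rm@np.array([(uv[0]-c['cx'])/c['fx'],-(uv[1]-c['cy'])/c['fy'],-1.]); return p,d
def plane(n,uv,z,C=None):
    p,d=ray(n,uv,C); return p+d*(z-p[2])/d[2]
def crop(src,name,x0,y0,w,h,s):
    im=cv2.imread(src) if isinstance(src,str) else src
    cv2.imwrite(name,cv2.resize(im[y0:y0+h,x0:x0+w],None,fx=s,fy=s,interpolation=cv2.INTER_CUBIC))
E
python3 - <<'E'
from h import *
print(imaging.get_calibration('top').keys())
print(proj('top',[[0,0,0]]),proj('scene',[[0,0,0]]))
print('saucer',plane('top',(364,188),20),plane('scene',(160,274),20))
print('small',plane('top',(302,181),16),plane('scene',(221,256),16))
print('stand', [plane('top',u,14) for u in ((185,125),(223,131),(212,204),(173,199))])
crop('pics/top0.png','pics/ctop.png',150,90,120,130,6.0 if 0 else 4.6)
crop('pics/scene0.png','pics/cscene.png',260,150,110,125,4.7)
crop('pics/top0.png','pics/ctop2.png',270,140,130,110,5)
crop('pics/scene0.png','pics/cscene2.png',125,220,130,90,5)
E
```

```text
dict_keys(['fx', 'fy', 'cx', 'cy', 'position', 'rotation'])
[[270.06388793 369.73635167]] [[185.88256888 134.54389202]]
saucer [ 543.39439532 -295.78767344   20.        ] [ 549.21565407 -297.53581513   20.        ]
small [ 565.55816647 -101.94816943   16.        ] [ 574.83357359 -102.1081807    16.        ]
stand [array([747.98037953, 271.48475523,  14.        ]), array([728.75308127, 149.10193331,  14.        ]), array([491.08358225, 179.59556716,  14.        ]), array([506.22814429, 301.23099548,  14.        ])]
```

View pics/ctop.png

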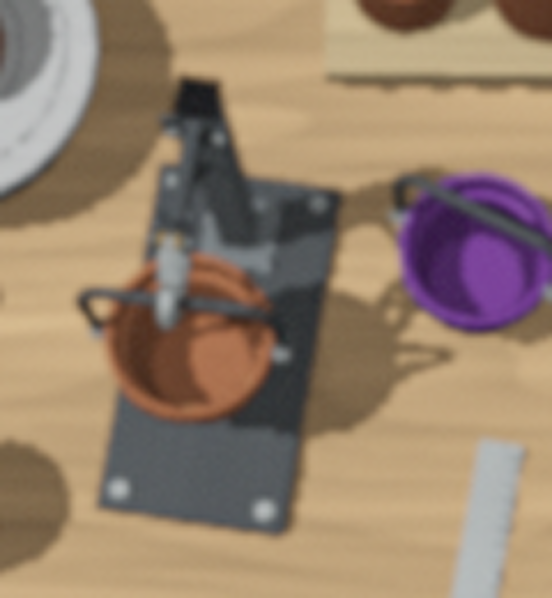

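View pics/cscene.png

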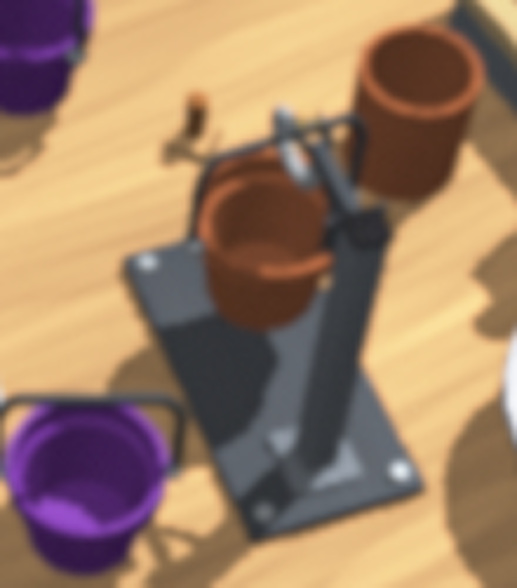

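View pics/ctop2.png

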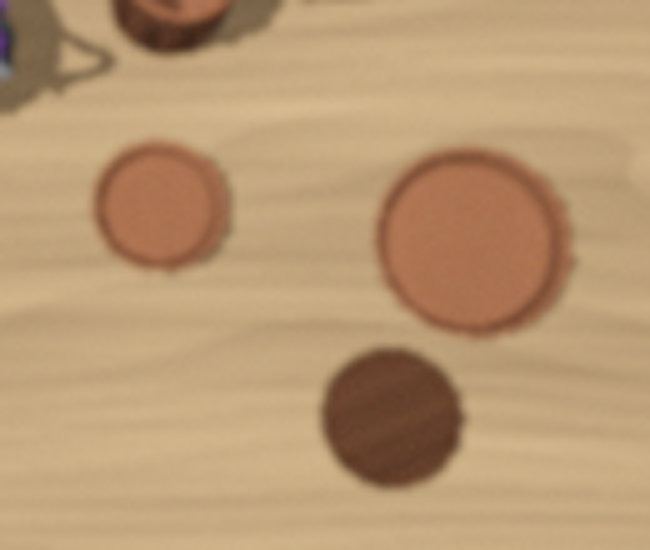

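View pics/cscene2.png

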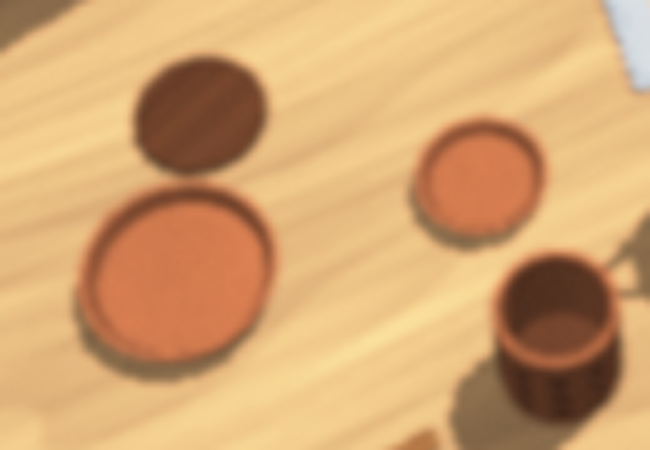

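```bash
python3 - <<'E'
from h import *
o=readout.get_obs(); print(R.from_euler('xyz',o['tcp_rot']).as_matrix().round(3))
t=lambda x,y:(150+(x+.5)/4.6-.5,90+(y+.5)/4.6-.5)
s=lambda x,y:(260+(x+.5)/4.7-.5,150+(y+.5)/4.7-.5)
t2=lambda x,y:(270+(x+.5)/5-.5,140+(y+.5)/5-.5)
s2=lambda x,y:(125+(x+.5)/5-.5,220+(y+.5)/5-.5)
print('seat',plane('top',t(172,303),235),plane('scene',s(292,145),235))
print('barL',plane('top',t(88,297),235),plane('scene',s(355,120),235))
print('barR',plane('top',t(272,315),235),plane('scene',s(207,170),235))
print('coltop',plane('top',t(198,85),280),plane('scene',s(363,225),280))
for n,f,pts in (('top',t,[(165,165),(340,192),(285,533),(100,507)]),('scene',s,[(420,490),(255,540),(125,262),(190,240)])):
    for p in pts: print(n,plane(n,f(*p),14).round(1))
print('saucer',plane('top',t2(473,242),20),plane('scene',s2(180,272),20))
print('saucer inner floor',plane('top',t2(469,242),6),plane('scene',s2(182,278),6))
# purples, others
print('purple1 rim',plane('top',(255,145),88),'purple2',plane('top',(203,268),88),'lantern',plane('top',(306,134),85),'tall',plane('top',(130,200),105),'stamp',plane('top',(178,231),50))
E
```

```text
[[-0.     0.969  0.247]
 [ 0.001  0.247 -0.969]
 [-1.     0.    -0.001]]
seat [586.23081733 232.44681802 235.        ] [597.03460404 232.70117074 235.        ]
barL [589.5218076  281.53275016 235.        ] [597.81899132 279.24552149 235.        ]
barR [579.3810526  173.94345625 235.        ] [589.98762995 174.70552257 235.        ]
coltop [703.52026637 215.46846453 280.        ] [696.47153306 214.23249402 280.        ]
top [746.4 269.9  14. ]
top [727.6 147.4  14. ]
top [486.4 180.9  14. ]
top [503.6 306.3  14. ]
scene [752.4 266.5  14. ]
scene [734.4 146.8  14. ]
scene [493.8 180.8  14. ]
scene [498.1 233.5  14. ]
saucer [ 543.39800668 -296.41698336   20.        ] [ 550.06129776 -295.87194695   20.        ]
saucer inner floor [ 546.22316894 -297.43641529    6.        ] [ 546.62150355 -295.97492889    6.        ]
purple1 rim [660.69216663  47.39891635  88.        ] purple2 [292.28669139 196.01559869  88.        ] lantern [ 697.64568526 -108.51107898   85.        ] tall [486.56108941 411.43257464 105.        ] stamp [402.59608604 276.96774562  50.        ]
```

Emit:
arm_command([
  {"tx": -1.17,"wx": -0.1234,"jaw": 1},
  {"tx": -1.17,"wx": -0.1234,"jaw": 1},
  {"tx": -1.17,"wx": -0.1234,"jaw": 1},
  {"tx": -1.17,"wx": -0.1234,"jaw": 1},
  {"tx": -1.17,"wx": -0.1234,"jaw": 1},
  {"tx": -1.17,"wx": -0.1234,"jaw": 1},
  {"tx": -1.17,"wx": -0.1234,"jaw": 1},
  {"tx": -1.17,"wx": -0.1234,"jaw": 1},
  {"tx": -1.17,"wx": -0.1234,"jaw": 1},
  {"tx": -1.17,"wx": -0.1234,"jaw": 1},
])

```text
invalid input at $.plan[0]: expected keys tx, ty, tz, wx, wy, wz, jaw
```

Emit:
arm_command([
  {"ty": 3.76,"tz": 1.98,"jaw": 1},
  {"ty": 3.76,"tz": 1.98,"jaw": 1},
  {"ty": 3.76,"tz": 1.98,"jaw": 1},
  {"ty": 3.76,"tz": 1.98,"jaw": 1},
  {"ty": 3.76,"tz": 1.98,"jaw": 1},
  {"ty": 3.76,"tz": 1.98,"jaw": 1},
  {"ty": 3.76,"tz": 1.98,"jaw": 1},
  {"ty": 3.76,"tz": 1.98,"jaw": 1},
  {"ty": 3.76,"tz": 1.98,"jaw": 1},
  {"ty": 3.76,"tz": 1.98,"jaw": 1},
  {"ty": 3.76,"tz": 1.98,"jaw": 1},
  {"ty": 3.76,"tz": 1.98,"jaw": 1},
  {"ty": 3.76,"tz": 1.98,"jaw": 1},
  {"ty": 3.76,"tz": 1.98,"jaw": 1},
  {"ty": 3.76,"tz": 1.98,"jaw": 1},
  {"ty": 3.76,"tz": 1.98,"jaw": 1},
  {"ty": 3.76,"tz": 1.98,"jaw": 1},
  {"ty": 3.76,"tz": 1.98,"jaw": 1},
  {"ty": 3.76,"tz": 1.98,"jaw": 1},
  {"ty": 3.76,"tz": 1.98,"jaw": 1},
])

```text
invalid input at $.plan[0]: expected keys tx, ty, tz, wx, wy, wz, jaw
```

Emit:
arm_command([
  {"jaw": 1},
  {"jaw": 1},
  {"jaw": 1},
])

```text
invalid input at $.plan[0]: expected keys tx, ty, tz, wx, wy, wz, jaw
```

```bash
python3 - <<'E'
from h import *
import pickle
o=readout.get_obs(); print(o['time'],o['tool_pos'],R.from_euler('xyz',o['tcp_rot']).as_matrix().round(3),o['joint_positions'],o['contact_force'])
im=imaging.capture('wrist'); cv2.imwrite('pics/w1.png',im); pickle.dump(o,open('w1.pkl','wb'))
E
```

```text
0.15 [ 129.75857654 -508.4403667   248.22312812] [[-0.     0.969  0.247]
 [ 0.001  0.247 -0.969]
 [-1.     0.    -0.001]] [-1.46705467e+00  3.42557625e-01  1.52475204e+00  3.19968384e-05
  1.27541462e+00 -1.46005847e-01] [-0.19914019 -0.78857135 -0.4619322 ]
```

View pics/w1.png

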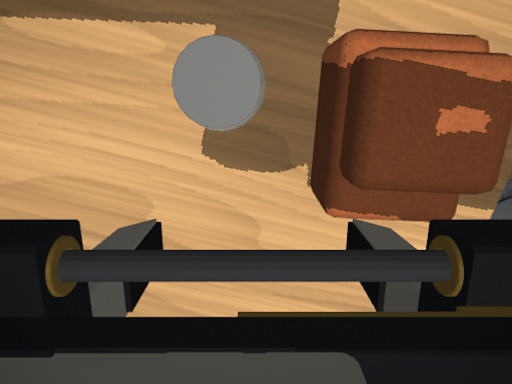

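All keys are required in each row; the arm hasn't moved. Re-sending with full rows.

Emit:
arm_command([
  {"tx": -1.17,"ty": 0,"tz": 0,"wx": -0.1234,"wy": 0,"wz": 0,"jaw": 1},
  {"tx": -1.17,"ty": 0,"tz": 0,"wx": -0.1234,"wy": 0,"wz": 0,"jaw": 1},
  {"tx": -1.17,"ty": 0,"tz": 0,"wx": -0.1234,"wy": 0,"wz": 0,"jaw": 1},
  {"tx": -1.17,"ty": 0,"tz": 0,"wx": -0.1234,"wy": 0,"wz": 0,"jaw": 1},
  {"tx": -1.17,"ty": 0,"tz": 0,"wx": -0.1234,"wy": 0,"wz": 0,"jaw": 1},
  {"tx": -1.17,"ty": 0,"tz": 0,"wx": -0.1234,"wy": 0,"wz": 0,"jaw": 1},
  {"tx": -1.17,"ty": 0,"tz": 0,"wx": -0.1234,"wy": 0,"wz": 0,"jaw": 1},
  {"tx": -1.17,"ty": 0,"tz": 0,"wx": -0.1234,"wy": 0,"wz": 0,"jaw": 1},
  {"tx": -1.17,"ty": 0,"tz": 0,"wx": -0.1234,"wy": 0,"wz": 0,"jaw": 1},
  {"tx": -1.17,"ty": 0,"tz": 0,"wx": -0.1234,"wy": 0,"wz": 0,"jaw": 1},
])

```text
time: 1.2
tool_pos: [129.8, -508.6, 366.0]
tcp_rot: [1.766, 1.57, 1.684]
contact_force: [-0.7, 0.9, 0.2]
grip_width: 91.9
```

Emit:
arm_command([
  {"tx": 0,"ty": 3.76,"tz": 1.98,"wx": 0,"wy": 0,"wz": 0,"jaw": 1},
  {"tx": 0,"ty": 3.76,"tz": 1.98,"wx": 0,"wy": 0,"wz": 0,"jaw": 1},
  {"tx": 0,"ty": 3.76,"tz": 1.98,"wx": 0,"wy": 0,"wz": 0,"jaw": 1},
  {"tx": 0,"ty": 3.76,"tz": 1.98,"wx": 0,"wy": 0,"wz": 0,"jaw": 1},
  {"tx": 0,"ty": 3.76,"tz": 1.98,"wx": 0,"wy": 0,"wz": 0,"jaw": 1},
  {"tx": 0,"ty": 3.76,"tz": 1.98,"wx": 0,"wy": 0,"wz": 0,"jaw": 1},
  {"tx": 0,"ty": 3.76,"tz": 1.98,"wx": 0,"wy": 0,"wz": 0,"jaw": 1},
  {"tx": 0,"ty": 3.76,"tz": 1.98,"wx": 0,"wy": 0,"wz": 0,"jaw": 1},
  {"tx": 0,"ty": 3.76,"tz": 1.98,"wx": 0,"wy": 0,"wz": 0,"jaw": 1},
  {"tx": 0,"ty": 3.76,"tz": 1.98,"wx": 0,"wy": 0,"wz": 0,"jaw": 1},
  {"tx": 0,"ty": 3.76,"tz": 1.98,"wx": 0,"wy": 0,"wz": 0,"jaw": 1},
  {"tx": 0,"ty": 3.76,"tz": 1.98,"wx": 0,"wy": 0,"wz": 0,"jaw": 1},
  {"tx": 0,"ty": 3.76,"tz": 1.98,"wx": 0,"wy": 0,"wz": 0,"jaw": 1},
  {"tx": 0,"ty": 3.76,"tz": 1.98,"wx": 0,"wy": 0,"wz": 0,"jaw": 1},
  {"tx": 0,"ty": 3.76,"tz": 1.98,"wx": 0,"wy": 0,"wz": 0,"jaw": 1},
  {"tx": 0,"ty": 3.76,"tz": 1.98,"wx": 0,"wy": 0,"wz": 0,"jaw": 1},
  {"tx": 0,"ty": 3.76,"tz": 1.98,"wx": 0,"wy": 0,"wz": 0,"jaw": 1},
  {"tx": 0,"ty": 3.76,"tz": 1.98,"wx": 0,"wy": 0,"wz": 0,"jaw": 1},
  {"tx": 0,"ty": 3.76,"tz": 1.98,"wx": 0,"wy": 0,"wz": 0,"jaw": 1},
  {"tx": 0,"ty": 3.76,"tz": 1.98,"wx": 0,"wy": 0,"wz": 0,"jaw": 1},
])

```text
time: 3.2
tool_pos: [590.2, 207.7, 365.4]
tcp_rot: [-2.341, 1.57, -2.428]
contact_force: [1.6, -0.6, 0.1]
grip_width: 91.7
```

Emit:
arm_command([
  {"tx": 0,"ty": 0,"tz": 0,"wx": 0,"wy": 0,"wz": 0,"jaw": 1},
  {"tx": 0,"ty": 0,"tz": 0,"wx": 0,"wy": 0,"wz": 0,"jaw": 1},
  {"tx": 0,"ty": 0,"tz": 0,"wx": 0,"wy": 0,"wz": 0,"jaw": 1},
])

```text
time: 3.5
tool_pos: [589.3, 205.4, 365.7]
tcp_rot: [-2.026, 1.57, -2.114]
contact_force: [-0.3, 0.7, 0.4]
grip_width: 92.0
```

```bash
python3 - <<'E'
from h import *
import pickle
o=readout.get_obs(); print(o['time'],o['tool_pos'],R.from_euler('xyz',o['tcp_rot']).as_matrix().round(3),o['joint_positions'],o['contact_force'])
im=imaging.capture('wrist'); cv2.imwrite('pics/w1b.png',im); pickle.dump(o,open('w1.pkl','wb'))
E
```

```text
3.5 [589.33193007 205.35850575 365.74620184] [[-0.     0.087  0.996]
 [-0.001  0.996 -0.087]
 [-1.    -0.001 -0.   ]] [ 2.12779061e-01  4.87646752e-01  9.82883304e-01 -4.28350056e-04
  1.67146433e+00  3.00224299e-01] [-0.32694136  0.71913295  0.39424437]
```

View pics/w1b.png

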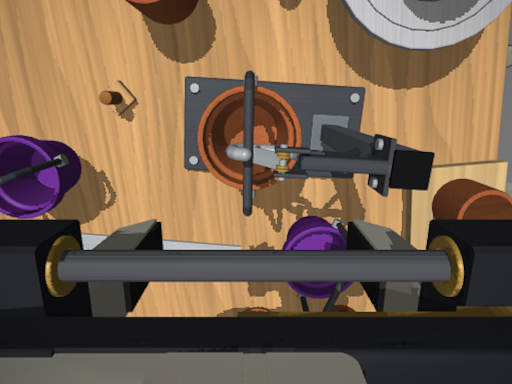

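```bash
python3 - <<'E'
from h import *
crop('pics/w1b.png','pics/cw1.png',180,60,260,160,3)
E
```

```text
(no output)
```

View pics/cw1.png

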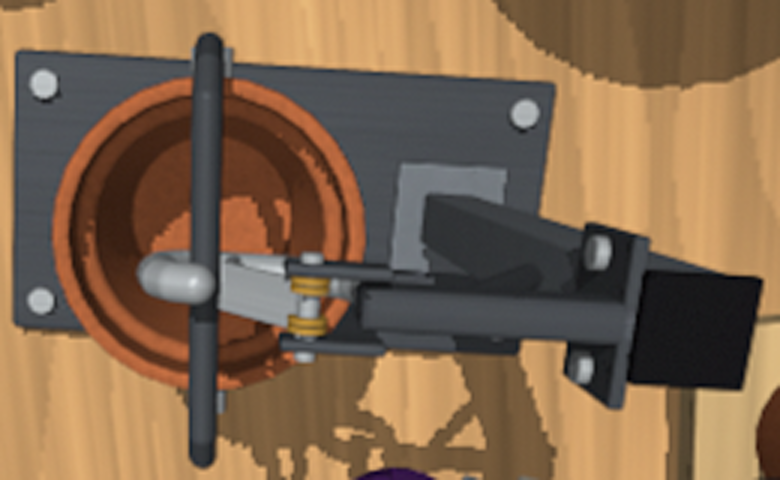

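```bash
python3 - <<'E'
from h import *
import pickle
C=cam('wrist',pickle.load(open('w1.pkl','rb')))
f=lambda x,y:(180+(x+.5)/3-.5,60+(y+.5)/3-.5)
p=lambda x,y,z:plane('wrist',f(x,y),z,C)
a=p(207.5,60,235);b=p(202.5,440,235);print('bar',a,b,np.degrees(np.arctan2(*(a-b)[:2])), np.linalg.norm(p(209.5,33,235)-p(202,467,235)))
e1=p(209.5,33,235);e2=p(202,467,235);print('mid',(e1+e2)/2)
nose=p(190,282,253);print('nose',nose)
cc=[p(x,y,280) for x,y in ((645,270),(762,280),(745,388),(630,385))];c=np.mean(cc,0);print('col',c,np.linalg.norm(cc[0]-cc[1]),np.linalg.norm(cc[1]-cc[2]))
hinge=p(308,307,276);print('hinge',hinge)
v=c-nose;print('dist (112)',np.linalg.norm(v[:2]),np.degrees(np.arctan2(v[1],v[0])))
base=[p(x,y,14) for x,y in ((18,50),(555,83),(15,325))]
v=base[1]-base[0];print('base',base,np.linalg.norm(v),np.degrees(np.arctan2(v[1],v[0])), np.linalg.norm(base[2]-base[0]))
print('planter rim c',p(209,233,158))
E
```

```text
bar [591.32316617 286.43624684 235.        ] [580.84408297 188.12334914 235.        ] 6.084133823740417 113.00503428163171
mid [586.19041526 236.55651543 235.        ]
nose [582.47738864 234.36307207 253.        ]
col [693.5608377  217.72436837 280.        ] 25.7605273310604 24.29662762165741
hinge [609.19948728 229.97707415 276.        ]
dist (112) 112.32265628977362 -8.518752659092472
base [array([503.89297315, 310.12083   ,  14.        ]), array([746.39445107, 274.20263263,  14.        ]), array([484.78054479, 184.35889636,  14.        ])] 245.14706544887903 -8.42513158341535 127.20593095492661
planter rim c [585.96389455 235.64715621 158.        ]
```

Emit:
arm_command([
  {"tx": 1,"ty": 0,"tz": -0.33,"wx": 0.019,"wy": 0,"wz": 0,"jaw": 1},
  {"tx": 2,"ty": 0,"tz": -0.33,"wx": 0,"wy": 0,"wz": 0,"jaw": 1},
  {"tx": 2,"ty": 0,"tz": 0,"wx": 0,"wy": 0,"wz": 0,"jaw": 1},
  {"tx": 2,"ty": 0,"tz": 0,"wx": 0,"wy": 0,"wz": 0,"jaw": 1},
  {"tx": 2,"ty": 0,"tz": 0,"wx": 0,"wy": 0,"wz": 0,"jaw": 1},
  {"tx": 1,"ty": 0,"tz": 0,"wx": 0,"wy": 0,"wz": 0,"jaw": 1},
  {"tx": 0,"ty": 0,"tz": 0,"wx": 0,"wy": 0,"wz": 0,"jaw": 1},
  {"tx": 0,"ty": 0,"tz": 0,"wx": 0,"wy": 0,"wz": 0,"jaw": 1},
])

```text
time: 4.35
tool_pos: [583.4, 206.3, 266.9]
tcp_rot: [0.251, 1.569, 0.145]
contact_force: [0.1, 0.2, 0.1]
grip_width: 91.8
```

```bash
python3 - <<'E'
from h import *
import pickle
o=readout.get_obs(); print(o['time'],o['tool_pos'],R.from_euler('xyz',o['tcp_rot']).as_matrix().round(3),o['contact_force'])
im=imaging.capture('wrist'); cv2.imwrite('pics/w2.png',im); pickle.dump(o,open('w2.pkl','wb'))
C=cam('wrist',o)
y=np.array([.106,.994,0]);b=np.array([582.7,205.7,235])
print(proj('wrist',[b,b-y*10,b+y*30,b+y*70],C), proj('wrist',[o['tool_pos']+[0,0,-9]],C))
E
```

```text
4.35 [583.366858   206.29067209 266.89859264] [[ 0.002  0.106  0.994]
 [ 0.     0.994 -0.106]
 [-1.     0.     0.002]] [0.0718104  0.23360654 0.06157489]
[[255.2336446  232.49355859]
 [255.24342382 250.06718796]
 [255.20257273 176.65627039]
 [255.1565887   94.0212766 ]] [[256.79398031 250.05565201]]
```

View pics/w2.png

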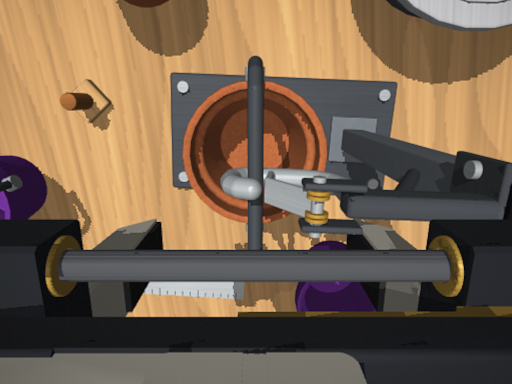

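Emit:
arm_command([
  {"tx": 0.6,"ty": 0,"tz": -0.03,"wx": 0,"wy": 0,"wz": 0,"jaw": 1},
  {"tx": 0.6,"ty": 0,"tz": 0,"wx": 0,"wy": 0,"wz": 0,"jaw": 1},
  {"tx": 0.6,"ty": 0,"tz": 0,"wx": 0,"wy": 0,"wz": 0,"jaw": 1},
  {"tx": 0.5,"ty": 0,"tz": 0,"wx": 0,"wy": 0,"wz": 0,"jaw": 1},
  {"tx": 0,"ty": 0,"tz": 0,"wx": 0,"wy": 0,"wz": 0,"jaw": 1},
  {"tx": 0,"ty": 0,"tz": 0,"wx": 0,"wy": 0,"wz": 0,"jaw": 1},
])

```text
time: 5.0
tool_pos: [582.8, 206.7, 242.5]
tcp_rot: [-2.434, 1.571, -2.539]
contact_force: [-0.3, 0.5, -0.1]
grip_width: 92.0
```

Emit:
arm_command([
  {"tx": 0,"ty": 0,"tz": 0,"wx": 0,"wy": 0,"wz": 0,"jaw": 0},
  {"tx": 0,"ty": 0,"tz": 0,"wx": 0,"wy": 0,"wz": 0,"jaw": -0.4},
  {"tx": 0,"ty": 0,"tz": 0,"wx": 0,"wy": 0,"wz": 0,"jaw": -0.7},
  {"tx": 0,"ty": 0,"tz": 0,"wx": 0,"wy": 0,"wz": 0,"jaw": -0.7},
  {"tx": 0,"ty": 0,"tz": 0,"wx": 0,"wy": 0,"wz": 0,"jaw": -0.7},
])

```text
time: 5.5
tool_pos: [582.8, 206.7, 242.8]
tcp_rot: [-0.297, 1.571, -0.403]
contact_force: [-0.8, -0.1, 0.8]
grip_width: 56.4
```

Emit:
arm_command([
  {"tx": 0,"ty": 0,"tz": 0,"wx": 0,"wy": 0,"wz": 0,"jaw": -1},
  {"tx": 0,"ty": 0,"tz": 0,"wx": 0,"wy": 0,"wz": 0,"jaw": -1},
  {"tx": 0,"ty": 0,"tz": 0,"wx": 0,"wy": 0,"wz": 0,"jaw": -1},
  {"tx": 0,"ty": 0,"tz": 0,"wx": 0,"wy": 0,"wz": 0,"jaw": -1},
  {"tx": 0,"ty": 0,"tz": 0,"wx": 0,"wy": 0,"wz": 0,"jaw": -1},
])

```text
time: 6.0
tool_pos: [582.8, 206.7, 242.7]
tcp_rot: [-0.96, 1.571, -1.066]
contact_force: [0.5, -0.6, -0.3]
grip_width: 16.1
```

```bash
python3 - <<'E'
from h import *
import pickle
o=readout.get_obs(); print(o['time'],o['tool_pos'],o['contact_force'],o['moment'],o['grip_width'])
im=imaging.capture('wrist'); cv2.imwrite('pics/w3.png',im)
E
```

```text
6.0 [582.80114872 206.6861569  242.67807433] [ 0.48972623 -0.56411624 -0.34602766] [-0.04782648 -0.06720108 -0.05994233] 16.090755743843726
```

View pics/w3.png

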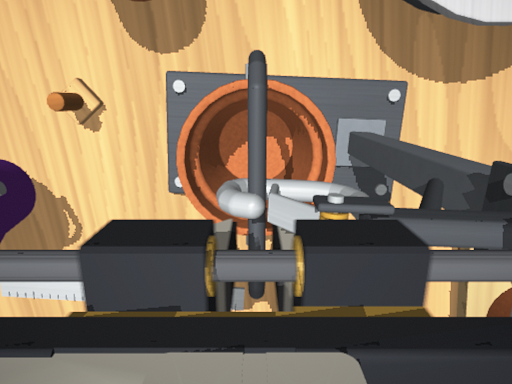

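Emit:
arm_command([
  {"tx": 0,"ty": 0,"tz": 0,"wx": 0,"wy": 0,"wz": 0,"jaw": -1},
  {"tx": 0,"ty": 0,"tz": 0,"wx": 0,"wy": 0,"wz": 0,"jaw": -1},
  {"tx": 0,"ty": 0,"tz": 0,"wx": 0,"wy": 0,"wz": 0,"jaw": -1},
  {"tx": 0,"ty": 0,"tz": 0,"wx": 0,"wy": 0,"wz": 0,"jaw": -1},
  {"tx": 0,"ty": 0,"tz": 0,"wx": 0,"wy": 0,"wz": 0,"jaw": -1},
])

```text
time: 6.55
tool_pos: [582.9, 206.7, 242.7]
tcp_rot: [-0.074, 1.57, -0.18]
contact_force: [1.6, -0.4, 0.1]
grip_width: 6.9
```

Emit:
arm_command([
  {"tx": -0.1,"ty": 0,"tz": 0,"wx": 0,"wy": 0,"wz": 0,"jaw": -1},
  {"tx": -0.1,"ty": 0,"tz": 0,"wx": 0,"wy": 0,"wz": 0,"jaw": -1},
  {"tx": -0.1,"ty": 0,"tz": 0,"wx": 0,"wy": 0,"wz": 0,"jaw": -1},
  {"tx": -0.1,"ty": 0,"tz": 0,"wx": 0,"wy": 0,"wz": 0,"jaw": -1},
  {"tx": 0,"ty": 0,"tz": 0,"wx": 0,"wy": 0,"wz": 0,"jaw": -1},
  {"tx": 0,"ty": 0,"tz": 0,"wx": 0,"wy": 0,"wz": 0,"jaw": -1},
])

```text
time: 7.15
tool_pos: [582.6, 206.7, 246.5]
tcp_rot: [-2.683, 1.57, -2.789]
contact_force: [0.3, 0.4, -3.1]
grip_width: 6.8
```

```bash
python3 - <<'E'
from h import *
o=readout.get_obs(); print(o['time'],o['tool_pos'],o['contact_force'],o['moment'],o['grip_width'])
im=imaging.capture('wrist'); cv2.imwrite('pics/w4.png',im)
im=imaging.capture('scene'); crop(im,'pics/s4.png',260,100,140,160,3.7)
E
```

```text
7.15 [582.64696003 206.72614486 246.54944498] [ 0.31489962  0.41655182 -3.09789984] [-0.09118837 -0.1272247  -0.01632325] 6.843537284747092
```

View pics/w4.png

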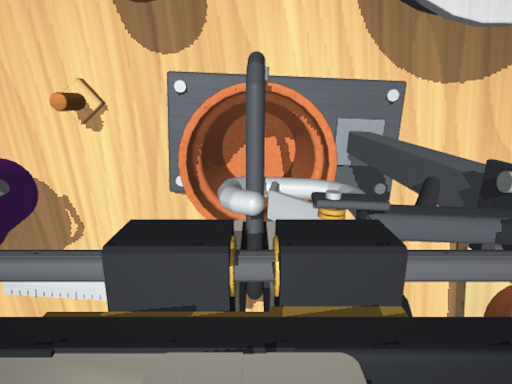

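View pics/s4.png

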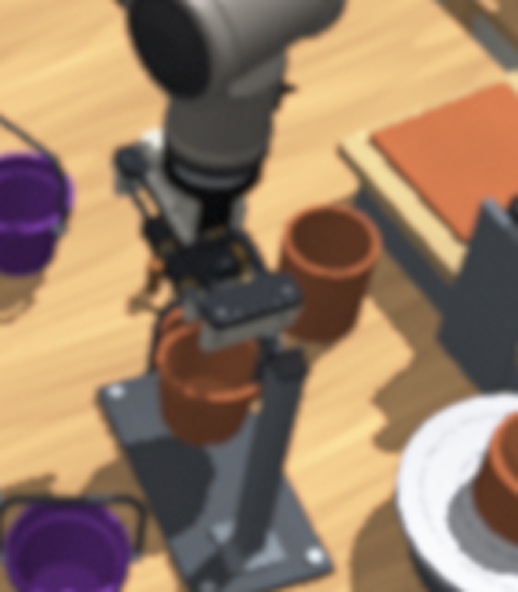

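Emit:
arm_command([
  {"tx": -0.05,"ty": -0.01,"tz": 0.19,"wx": 0,"wy": 0,"wz": 0,"jaw": -1},
  {"tx": 0,"ty": -0.01,"tz": 0.19,"wx": 0,"wy": 0,"wz": 0,"jaw": -1},
  {"tx": 0,"ty": -0.01,"tz": 0.19,"wx": 0,"wy": 0,"wz": 0,"jaw": -1},
  {"tx": 0,"ty": -0.01,"tz": 0.19,"wx": 0,"wy": 0,"wz": 0,"jaw": -1},
  {"tx": 0,"ty": -0.01,"tz": 0.19,"wx": 0,"wy": 0,"wz": 0,"jaw": -1},
  {"tx": 0,"ty": 0,"tz": 0.19,"wx": 0,"wy": 0,"wz": 0,"jaw": -1},
  {"tx": 0,"ty": 0,"tz": 0,"wx": 0,"wy": 0,"wz": 0,"jaw": -1},
  {"tx": 0,"ty": 0,"tz": 0,"wx": 0,"wy": 0,"wz": 0,"jaw": -1},
  {"tx": 0,"ty": 0,"tz": 0,"wx": 0,"wy": 0,"wz": 0,"jaw": -1},
])

```text
time: 8.15
tool_pos: [593.8, 204.9, 246.9]
tcp_rot: [-2.711, 1.57, -2.817]
contact_force: [-2.9, 0.3, -6.7]
grip_width: 6.7
```

```bash
python3 - <<'E'
from h import *
o=readout.get_obs(); print(o['time'],o['tool_pos'],o['contact_force'],o['moment'],o['grip_width'])
im=imaging.capture('wrist'); cv2.imwrite('pics/w5.png',im)
crop(im,'pics/cw5.png',150,30,260,200,3)
E
```

```text
8.15 [593.80383885 204.93314141 246.90253023] [-2.93530356  0.30910694 -6.67029537] [-0.29678486  0.4891689   0.08917048] 6.675046585683329
```

View pics/cw5.png

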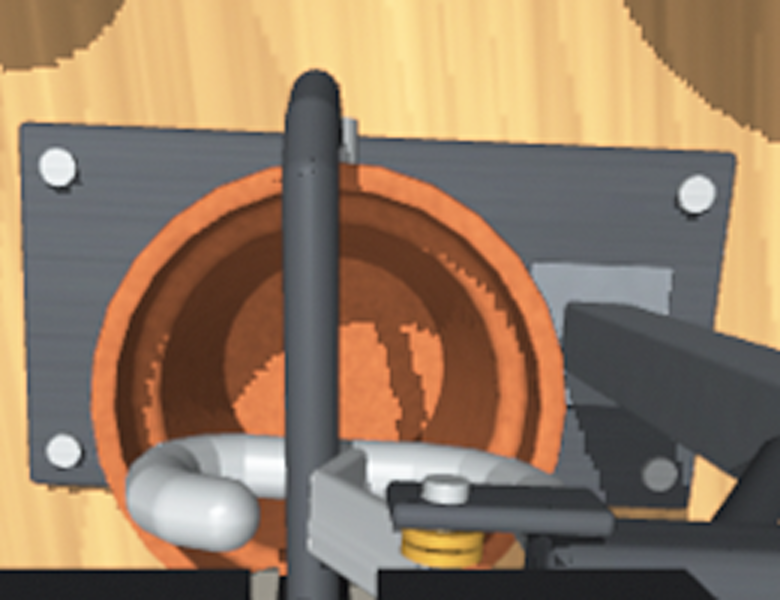

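Emit:
arm_command([
  {"tx": -0.25,"ty": 0,"tz": 0,"wx": 0,"wy": 0,"wz": 0,"jaw": -1},
  {"tx": -0.25,"ty": 0,"tz": 0,"wx": 0,"wy": 0,"wz": 0,"jaw": -1},
  {"tx": -0.25,"ty": 0,"tz": 0,"wx": 0,"wy": 0,"wz": 0,"jaw": -1},
  {"tx": -0.25,"ty": 0,"tz": 0,"wx": 0,"wy": 0,"wz": 0,"jaw": -1},
  {"tx": 0,"ty": 0,"tz": 0,"wx": 0,"wy": 0,"wz": 0,"jaw": -1},
])

```text
time: 8.7
tool_pos: [593.6, 205.3, 257.2]
tcp_rot: [3.063, 1.57, 2.957]
contact_force: [-5.1, 1.5, -10.2]
grip_width: 7.1
```

```bash
python3 - <<'E'
from h import *
o=readout.get_obs(); print(o['time'],o['tool_pos'],o['contact_force'],o['moment'],o['grip_width'])
im=imaging.capture('wrist')
crop(im,'pics/cw6.png',150,30,260,200,3)
E
```

```text
8.7 [593.55584144 205.33999758 257.21041986] [ -5.05327703   1.50617955 -10.18029666] [-0.0406791   0.77680033  0.1592932 ] 7.098235420584293
```

View pics/cw6.png

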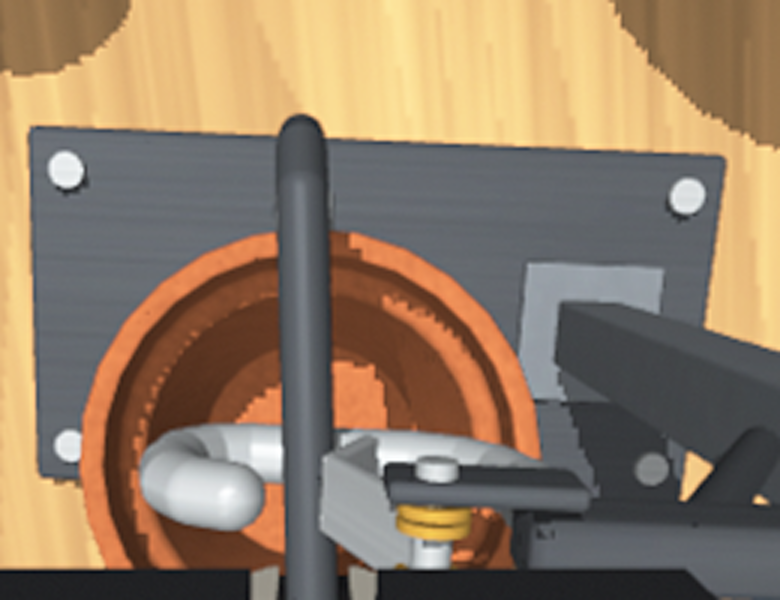

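```bash
python3 - <<'E'
from h import *
from scipy.optimize import brentq
c=imaging.get_calibration('wrist');M=np.linalg.inv(c['mount'])
def row(P):
    q=M[:3,:3]@P+M[:3,3]; return c['cy']-c['fy']*q[1]/-q[2]
g=np.array([7.7,0,0])
def tip(L,phi,g=g): # tool x down: sag moves +x
    return g+[L*np.sin(phi)-4*np.cos(phi)*0, L*np.cos(phi),0]
L=brentq(lambda L:row(tip(L,0))-50.5,40,150);print(L)
for r in (52.5,30+70/3,30+115/3):
    phi=brentq(lambda p:row(tip(L,p))-r,-.3,.6);print(r,np.degrees(phi),'drop at hook',29*np.sin(phi))
E
```

```text
85.39015906936658
52.5 3.2318244772908753 drop at hook 1.6349060938078614
53.33333333333333 4.3617621672998235 drop at hook 2.2055544560992546
68.33333333333334 18.417242149422272 drop at hook 9.162102532014162
```

Emit:
arm_command([
  {"tx": 0.25,"ty": 0,"tz": 0,"wx": 0,"wy": 0,"wz": 0,"jaw": -1},
  {"tx": 0.25,"ty": 0,"tz": 0,"wx": 0,"wy": 0,"wz": 0,"jaw": -1},
  {"tx": 0.25,"ty": 0,"tz": 0,"wx": 0,"wy": 0,"wz": 0,"jaw": -1},
  {"tx": 0.25,"ty": 0,"tz": 0,"wx": 0,"wy": 0,"wz": 0,"jaw": -1},
  {"tx": 0.2,"ty": 0,"tz": 0,"wx": 0,"wy": 0,"wz": 0,"jaw": -1},
  {"tx": 0.1,"ty": 0,"tz": -0.1,"wx": 0,"wy": 0,"wz": 0,"jaw": -1},
  {"tx": 0.05,"ty": 0.01,"tz": -0.2,"wx": 0,"wy": 0,"wz": 0,"jaw": -1},
  {"tx": 0.05,"ty": 0.01,"tz": -0.2,"wx": 0,"wy": 0,"wz": 0,"jaw": -1},
  {"tx": 0,"ty": 0.01,"tz": -0.2,"wx": 0,"wy": 0,"wz": 0,"jaw": -1},
  {"tx": 0,"ty": 0.01,"tz": -0.2,"wx": 0,"wy": 0,"wz": 0,"jaw": -1},
  {"tx": 0,"ty": 0.01,"tz": -0.24,"wx": 0,"wy": 0,"wz": 0,"jaw": -1},
  {"tx": 0,"ty": 0,"tz": 0,"wx": 0,"wy": 0,"wz": 0,"jaw": -1},
  {"tx": 0,"ty": 0,"tz": 0,"wx": 0,"wy": 0,"wz": 0,"jaw": -1},
])

```text
time: 10.05
tool_pos: [584.8, 207.0, 245.6]
tcp_rot: [0.331, 1.563, 0.225]
contact_force: [1.1, 0.8, 5.2]
grip_width: 6.6
```

```bash
python3 - <<'E'
from h import *
o=readout.get_obs(); print(o['time'],o['tool_pos'],o['contact_force'],o['moment'],o['grip_width'])
im=imaging.capture('wrist')
crop(im,'pics/cw7.png',150,30,260,200,3)
E
```

```text
10.05 [584.78658397 206.96387313 245.59797578] [1.1140103  0.76426092 5.22048744] [ 0.16443135 -0.30930141 -0.00316234] 6.594324970730569
```

View pics/cw7.png

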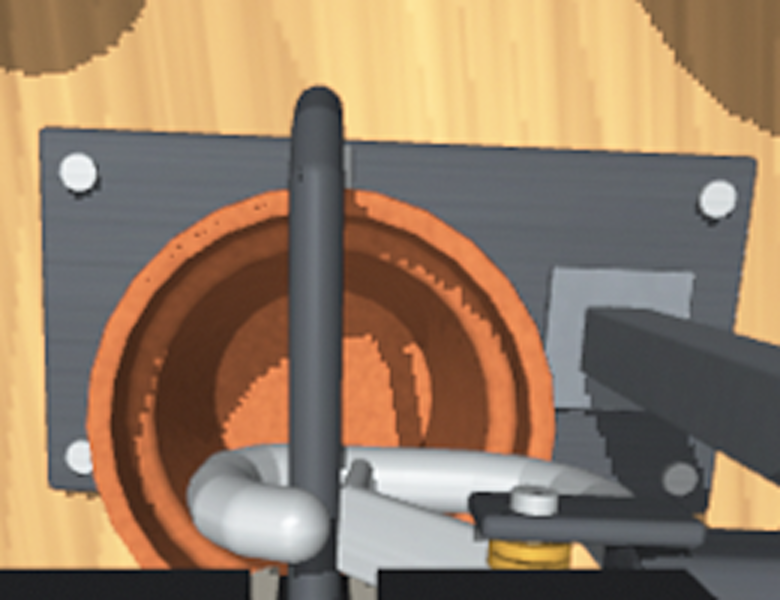

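Emit:
arm_command([
  {"tx": 0,"ty": -0.03,"tz": 0,"wx": 0,"wy": 0,"wz": 0.04,"jaw": -1},
  {"tx": 0,"ty": -0.03,"tz": 0,"wx": 0,"wy": 0,"wz": 0.04,"jaw": -1},
  {"tx": 0,"ty": -0.03,"tz": 0,"wx": 0,"wy": 0,"wz": 0.04,"jaw": -1},
  {"tx": 0,"ty": -0.03,"tz": 0,"wx": 0,"wy": 0,"wz": 0.04,"jaw": -1},
  {"tx": 0,"ty": 0,"tz": 0,"wx": 0,"wy": 0,"wz": 0,"jaw": -1},
  {"tx": 0,"ty": 0,"tz": 0,"wx": 0,"wy": 0,"wz": 0,"jaw": -1},
])

```text
time: 10.7
tool_pos: [583.2, 205.0, 243.3]
tcp_rot: [1.562, 1.412, 1.455]
contact_force: [-0.4, -2.2, -1.3]
grip_width: 6.8
```

```bash
cat > tilt.py <<'E'
from h import *
from scipy.optimize import brentq
c=imaging.get_calibration('wrist');M=np.linalg.inv(c['mount'])
def row(P):
    q=M[:3,:3]@P+M[:3,3]; return c['cy']-c['fy']*q[1]/-q[2]
def tip(L,phi,gx): return np.array([gx,0,0])+[L*np.sin(phi), L*np.cos(phi),0]
def tilt(r,L=85.4,gx=7.7): return np.degrees(brentq(lambda p:row(tip(L,p,gx))-r,-1.2,1.2))
E
python3 - <<'E'
from tilt import *
o=readout.get_obs(); print(o['time'],o['tool_pos'],R.from_euler('xyz',o['tcp_rot']).as_matrix().round(3),o['contact_force'],o['moment'],o['grip_width'])
im=imaging.capture('wrist')
crop(im,'pics/cw8.png',150,30,260,200,3)
print(tilt(30+87/3))
for r in range(45,80,3): print(r,tilt(r))
E
```

```text
10.7 [583.23203521 204.95162941 243.34010841] [[ 0.018  0.105  0.994]
 [ 0.157  0.982 -0.107]
 [-0.987  0.158  0.001]] [-0.35440303 -2.18933999 -1.27222676] [-0.41555775 -0.18290149 -0.08907954] 6.846436122767746Traceback (most recent call last):
  File "<stdin>", line 5, in <module>
  File "tilt.py", line 7, in tilt
    def tilt(r,L=85.4,gx=7.7): return np.degrees(brentq(lambda p:row(tip(L,p,gx))-r,-1.2,1.2))
                                                 ~~~~~~^^^^^^^^^^^^^^^^^^^^^^^^^^^^^^^^^^^^^^
    r = _zeros._brentq(f, a, b, xtol, rtol, maxiter, args, full_output, disp)
ValueError: f(a) and f(b) must have different signs
```

View pics/cw8.png

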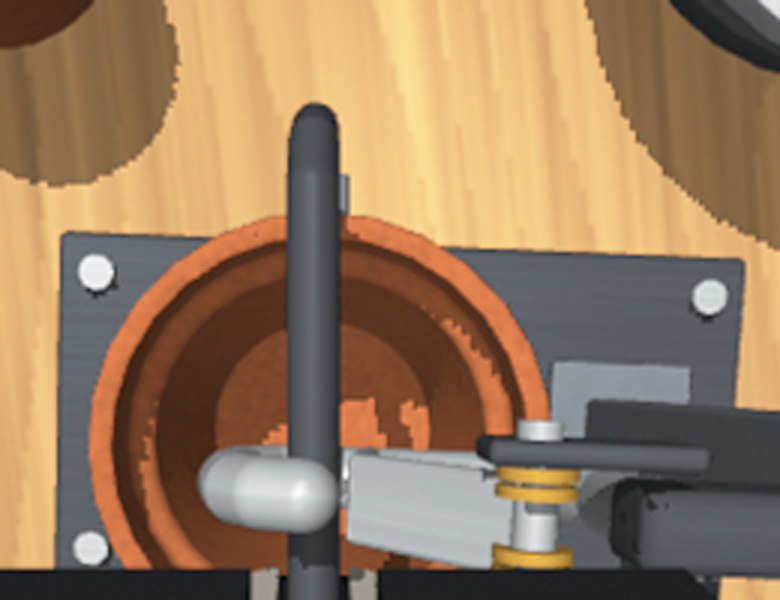

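```bash
sed -i 's/-1.2,1.2/-.3,.7/' tilt.py; python3 - <<'E'
from tilt import *
print([ (r,round(tilt(r),1)) for r in (50.5,53.3,59,64.3,68.3)])
E
```

```text
Traceback (most recent call last):
  File "tilt.py", line 7, in tilt
    def tilt(r,L=85.4,gx=7.7): return np.degrees(brentq(lambda p:row(tip(L,p,gx))-r,-.3,.7))
                                                 ~~~~~~^^^^^^^^^^^^^^^^^^^^^^^^^^^^^^^^^^^^
ValueError: f(a) and f(b) must have different signs
```

Emit:
arm_command([
  {"tx": 0,"ty": -0.03,"tz": 0,"wx": 0,"wy": 0,"wz": 0.05,"jaw": -1},
  {"tx": 0,"ty": -0.03,"tz": 0,"wx": 0,"wy": 0,"wz": 0.05,"jaw": -1},
  {"tx": 0,"ty": 0,"tz": 0,"wx": 0,"wy": 0,"wz": 0,"jaw": -1},
  {"tx": 0,"ty": 0,"tz": 0,"wx": 0,"wy": 0,"wz": 0,"jaw": -1},
])

```text
time: 11.15
tool_pos: [582.5, 204.8, 242.7]
tcp_rot: [1.573, 1.313, 1.467]
contact_force: [0.1, 0.1, -3.4]
grip_width: 6.7
```

```bash
python3 - <<'E'
from h import *
o=readout.get_obs(); print(o['time'],o['tool_pos'],R.from_euler('xyz',o['tcp_rot']).as_matrix().round(3)[2],o['contact_force'],o['moment'],o['grip_width'])
im=imaging.capture('wrist')
cv2.imwrite('pics/w9.png',im)
im=imaging.capture('scene'); crop(im,'pics/s9.png',260,100,140,160,3.7)
E
```

```text
11.15 [582.51751006 204.78836974 242.73355665] [-0.967  0.255 -0.   ] [ 0.06452655  0.11588279 -3.35257899] [-0.44824076 -0.04593478 -0.02742865] 6.684656426119559
```

View pics/w9.png

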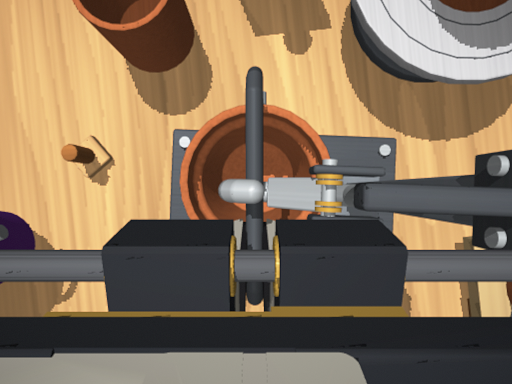

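View pics/s9.png

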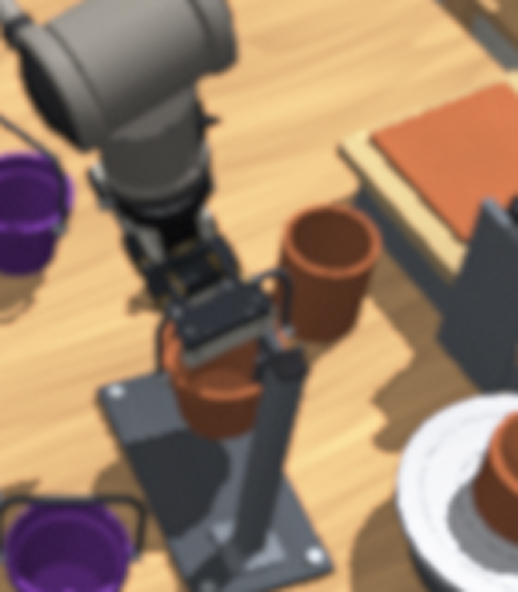

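Emit:
arm_command([
  {"tx": 0,"ty": 0,"tz": 0,"wx": 0,"wy": 0,"wz": 0,"jaw": -0.75},
  {"tx": 0,"ty": 0,"tz": 0,"wx": 0,"wy": 0,"wz": 0,"jaw": -0.3},
  {"tx": 0,"ty": 0,"tz": 0,"wx": 0,"wy": 0,"wz": 0,"jaw": -0.3},
  {"tx": 0,"ty": 0,"tz": 0,"wx": 0,"wy": 0,"wz": 0,"jaw": -0.3},
  {"tx": 0,"ty": 0,"tz": 0,"wx": 0,"wy": 0,"wz": 0,"jaw": -0.3},
  {"tx": -0.13,"ty": -0.35,"tz": 0,"wx": 0,"wy": 0,"wz": 0,"jaw": -0.3},
  {"tx": -0.13,"ty": -0.35,"tz": 0,"wx": 0,"wy": 0,"wz": 0,"jaw": -0.3},
  {"tx": 0,"ty": 0,"tz": 0,"wx": 0,"wy": 0,"wz": 0.105,"jaw": -0.3},
  {"tx": 0,"ty": 0,"tz": 0,"wx": 0,"wy": 0,"wz": 0.105,"jaw": -0.3},
  {"tx": 0,"ty": 0,"tz": 0,"wx": 0,"wy": 0,"wz": 0.105,"jaw": -0.3},
  {"tx": 0,"ty": 0,"tz": 0,"wx": 0,"wy": 0,"wz": 0.105,"jaw": -0.3},
  {"tx": 0,"ty": 0,"tz": 0,"wx": 0,"wy": 0,"wz": 0.105,"jaw": -0.3},
  {"tx": 0,"ty": 0,"tz": 0,"wx": 0,"wy": 0,"wz": 0,"jaw": -0.3},
  {"tx": 0,"ty": 0,"tz": 0,"wx": 0,"wy": 0,"wz": 0,"jaw": -0.3},
  {"tx": 0,"ty": 0,"tz": 0,"wx": 0,"wy": 0,"wz": 0,"jaw": -0.3},
])

```text
time: 12.75
tool_pos: [582.0, 197.9, 244.4]
tcp_rot: [1.569, 0.788, 1.464]
contact_force: [-0.6, 0.8, 0.6]
grip_width: 32.0
```

```bash
python3 - <<'E'
from h import *
import pickle
o=readout.get_obs(); print(o['time'],o['tool_pos'],R.from_euler('xyz',o['tcp_rot']).as_matrix().round(3),o['contact_force'],o['moment'],o['grip_width'],o['joint_positions'])
im=imaging.capture('wrist')
cv2.imwrite('pics/w10.png',im); pickle.dump(o,open('w10.pkl','wb'))
im=imaging.capture('scene'); crop(im,'pics/s10.png',260,100,140,160,3.7)
E
```

```text
12.75 [582.029326   197.85633639 244.36563923] [[ 0.075  0.073  0.994]
 [ 0.701  0.705 -0.105]
 [-0.709  0.705  0.001]] [-0.56533165  0.82731559  0.64523288] [-0.40925152 -0.03293529  0.01291177] 32.02409164594095 [-0.15440299  0.49053777  1.55593911  0.82910497  1.27164784 -0.38051984]
```

View pics/w10.png

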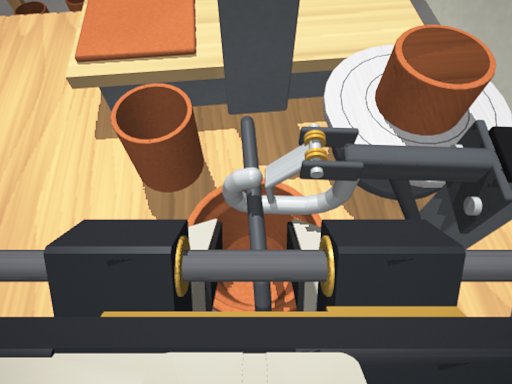

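View pics/s10.png

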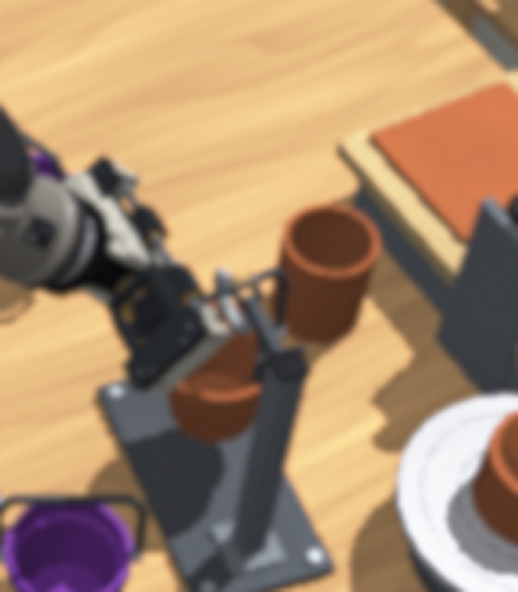

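```bash
python3 - <<'E'
from h import *
import pickle
C=cam('wrist',pickle.load(open('w10.pkl','rb')))
crop('pics/w10.png','pics/cw10.png',170,110,190,200,3)
for uv in ((248,130),(254,200),(260,240),(263,290)):
    print(uv,plane('wrist',uv,235,C))
c,Rm,p=C
y=np.array([.106,.994,0]);b=np.array([582.7,205.7,235])
for s in (-30,-15,0,10,29,70): print(s,proj('wrist',[b+y*s],C).round(1))
E
```

```text
(248, 130) [585.76662757 276.62037623 235.        ]
(254, 200) [584.36805534 230.87419411 235.        ]
(260, 240) [584.92312995 209.1203868  235.        ]
(263, 290) [583.55263071 185.70030541 235.        ]
-30 [[256.3 314.3]]
-15 [[256.2 279.1]]
0 [[256.1 247.3]]
10 [[256.1 227.7]]
29 [[256.  193.5]]
70 [[255.8 131.2]]
```

View pics/cw10.png

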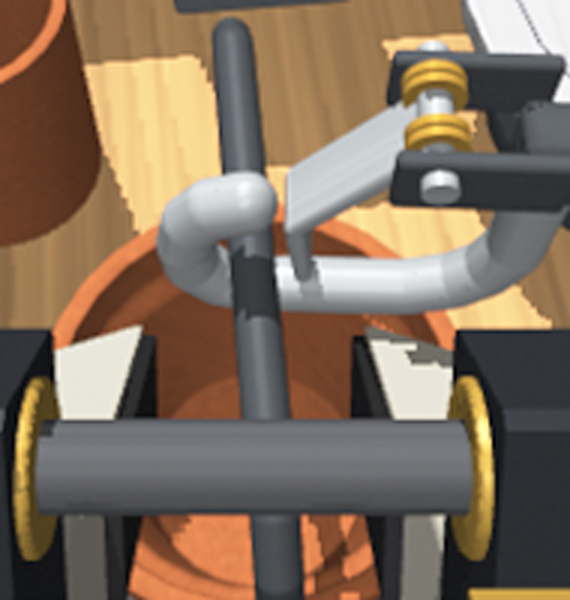

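Emit:
arm_command([
  {"tx": 0,"ty": 0,"tz": 0.1,"wx": -0.029,"wy": 0.029,"wz": 0,"jaw": -0.3},
  {"tx": 0,"ty": 0,"tz": 0.1,"wx": -0.029,"wy": 0.029,"wz": 0,"jaw": -0.3},
  {"tx": 0,"ty": 0,"tz": 0,"wx": 0,"wy": 0,"wz": 0,"jaw": -0.5},
  {"tx": 0,"ty": 0,"tz": 0,"wx": 0,"wy": 0,"wz": 0,"jaw": -0.6},
])

```text
time: 13.25
tool_pos: [583.8, 197.9, 243.9]
tcp_rot: [1.57, 0.786, 1.546]
contact_force: [-0.1, 0.2, -0.0]
grip_width: 21.1
```

```bash
python3 - <<'E'
from h import *
o=readout.get_obs(); print(o['time'],o['tool_pos'],R.from_euler('xyz',o['tcp_rot']).as_matrix().round(3),o['contact_force'],o['grip_width'])
im=imaging.capture('wrist')
crop(im,'pics/cw11.png',170,110,190,200,3)
E
```

```text
13.25 [583.75029088 197.86403513 243.86159524] [[ 0.017  0.017  1.   ]
 [ 0.706  0.708 -0.024]
 [-0.708  0.706  0.   ]] [-0.09980091  0.16558882 -0.0143291 ] 21.122233312685562
```

View pics/cw11.png

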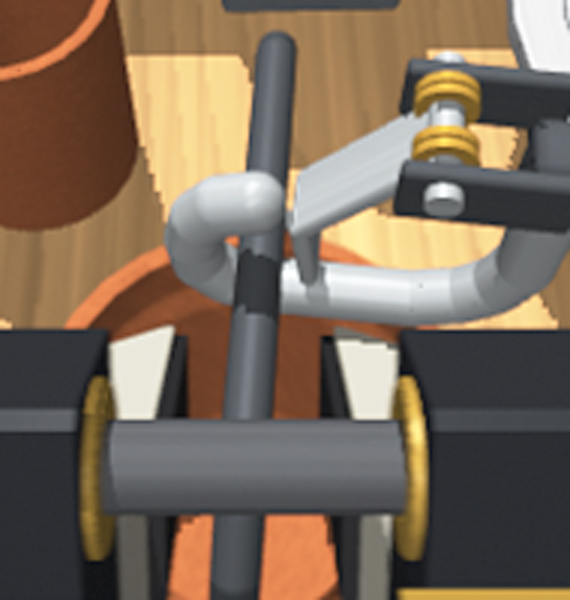

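Emit:
arm_command([
  {"tx": 0,"ty": 0,"tz": 0,"wx": 0,"wy": 0,"wz": 0,"jaw": -1},
  {"tx": 0,"ty": 0,"tz": 0,"wx": 0,"wy": 0,"wz": 0,"jaw": -1},
  {"tx": 0,"ty": 0,"tz": 0,"wx": 0,"wy": 0,"wz": 0,"jaw": -1},
  {"tx": 0,"ty": 0,"tz": 0,"wx": 0,"wy": 0,"wz": 0,"jaw": -1},
  {"tx": 0,"ty": 0,"tz": 0,"wx": 0,"wy": 0,"wz": 0,"jaw": -1},
  {"tx": 0,"ty": 0,"tz": 0,"wx": 0,"wy": 0,"wz": 0,"jaw": -1},
])

```text
time: 13.9
tool_pos: [584.0, 197.3, 243.9]
tcp_rot: [1.57, 0.786, 1.546]
contact_force: [1.3, 0.0, 0.6]
grip_width: 6.7
```

```bash
python3 - <<'E'
from h import *
o=readout.get_obs(); print(o['time'],o['tool_pos'],R.from_euler('xyz',o['tcp_rot']).as_matrix().round(3),o['contact_force'],o['moment'],o['grip_width'])
im=imaging.capture('wrist')
cv2.imwrite('pics/w12.png',im)
E
```

```text
13.9 [583.99610202 197.29208218 243.87328045] [[ 0.017  0.017  1.   ]
 [ 0.707  0.707 -0.024]
 [-0.707  0.707  0.   ]] [1.25898288 0.0406233  0.63887066] [-0.29330352 -0.31039501 -0.1941248 ] 6.697211292684328
```

View pics/w12.png

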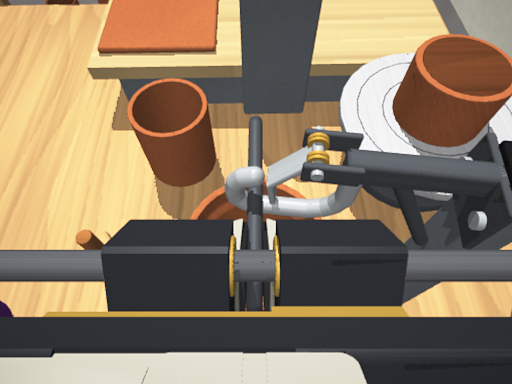

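Emit:
arm_command([
  {"tx": -0.065,"ty": 0.065,"tz": 0,"wx": 0,"wy": 0,"wz": 0,"jaw": -1},
  {"tx": -0.065,"ty": 0.065,"tz": 0,"wx": 0,"wy": 0,"wz": 0,"jaw": -1},
  {"tx": -0.065,"ty": 0.065,"tz": 0,"wx": 0,"wy": 0,"wz": 0,"jaw": -1},
  {"tx": -0.065,"ty": 0.065,"tz": 0,"wx": 0,"wy": 0,"wz": 0,"jaw": -1},
  {"tx": -0.065,"ty": 0.065,"tz": 0,"wx": 0,"wy": 0,"wz": 0,"jaw": -1},
  {"tx": 0,"ty": 0,"tz": 0,"wx": 0,"wy": 0,"wz": 0,"jaw": -1},
  {"tx": 0,"ty": 0,"tz": 0,"wx": 0,"wy": 0,"wz": 0,"jaw": -1},
])

```text
time: 14.65
tool_pos: [583.7, 197.4, 248.2]
tcp_rot: [1.571, 0.786, 1.547]
contact_force: [-0.4, -0.3, -2.8]
grip_width: 6.7
```

```bash
python3 - <<'E'
from h import *
o=readout.get_obs(); print(o['time'],o['tool_pos'],o['contact_force'],o['moment'],o['grip_width'])
im=imaging.capture('wrist')
cv2.imwrite('pics/w13.png',im)
a=cv2.imread('pics/w12.png')[90:240,170:350];b=im[90:240,170:350]
cv2.imwrite('pics/cmp13.png',cv2.resize(np.hstack([a,b]),None,fx=2.2,fy=2.2,interpolation=cv2.INTER_CUBIC))
E
```

```text
14.65 [583.68683274 197.37004258 248.21488877] [-0.44603548 -0.29524435 -2.83340848] [-0.87464627 -0.04182003  0.01947006] 6.730581558993572
```

View pics/cmp13.png

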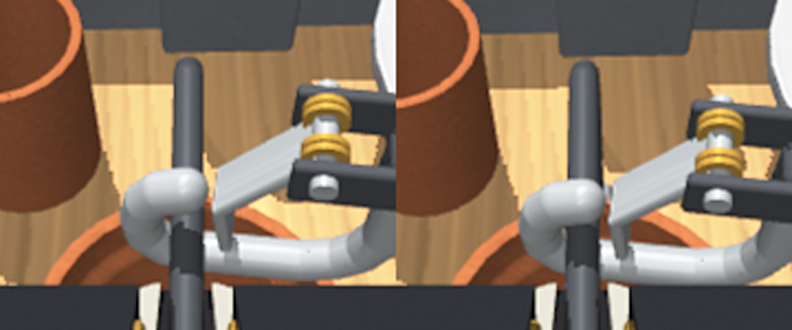

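Emit:
arm_command([
  {"tx": -0.017,"ty": -0.017,"tz": 0.19,"wx": 0,"wy": 0,"wz": 0,"jaw": -1},
  {"tx": -0.017,"ty": -0.017,"tz": 0.19,"wx": 0,"wy": 0,"wz": 0,"jaw": -1},
  {"tx": -0.017,"ty": -0.017,"tz": 0.19,"wx": 0,"wy": 0,"wz": 0,"jaw": -1},
  {"tx": -0.017,"ty": -0.017,"tz": 0.19,"wx": 0,"wy": 0,"wz": 0,"jaw": -1},
  {"tx": -0.017,"ty": -0.017,"tz": 0.19,"wx": 0,"wy": 0,"wz": 0,"jaw": -1},
  {"tx": -0.017,"ty": -0.017,"tz": 0.19,"wx": 0,"wy": 0,"wz": 0,"jaw": -1},
  {"tx": -0.017,"ty": -0.017,"tz": 0.19,"wx": 0,"wy": 0,"wz": 0,"jaw": -1},
  {"tx": 0,"ty": 0,"tz": 0,"wx": 0,"wy": 0,"wz": 0,"jaw": -1},
  {"tx": 0,"ty": 0,"tz": 0,"wx": 0,"wy": 0,"wz": 0,"jaw": -1},
])

```text
time: 15.6
tool_pos: [596.9, 195.3, 248.0]
tcp_rot: [1.572, 0.786, 1.548]
contact_force: [-3.5, -1.0, -8.2]
grip_width: 7.2
```

```bash
python3 - <<'E'
from h import *
o=readout.get_obs(); print(o['time'],o['tool_pos'],o['contact_force'],o['moment'],o['grip_width'])
im=imaging.capture('wrist')
cv2.imwrite('pics/w14.png',im)
crop(im,'pics/cw14.png',170,90,190,150,3.5)
E
```

```text
15.6 [596.86058291 195.27258097 247.96878737] [-3.52348318 -1.03672267 -8.18006929] [-1.68681497  0.42038984  0.46948806] 7.1642232793990095
```

View pics/cw14.png

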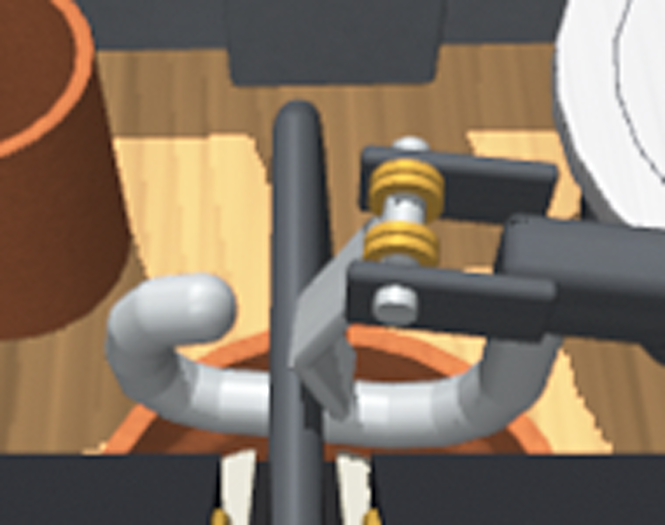

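Emit:
arm_command([
  {"tx": -0.177,"ty": 0.177,"tz": 0,"wx": 0,"wy": 0,"wz": 0,"jaw": -1},
  {"tx": -0.177,"ty": 0.177,"tz": 0,"wx": 0,"wy": 0,"wz": 0,"jaw": -1},
  {"tx": -0.177,"ty": 0.177,"tz": 0,"wx": 0,"wy": 0,"wz": 0,"jaw": -1},
  {"tx": 0,"ty": 0,"tz": 0,"wx": 0,"wy": 0,"wz": 0,"jaw": -1},
])

```text
time: 16.05
tool_pos: [596.6, 195.6, 255.9]
tcp_rot: [1.572, 0.786, 1.549]
contact_force: [-5.0, 1.6, -9.5]
grip_width: 6.9
```

```bash
python3 - <<'E'
from h import *
o=readout.get_obs(); print(o['time'],o['tool_pos'],o['contact_force'],o['moment'],o['grip_width'])
im=imaging.capture('wrist')
cv2.imwrite('pics/w15.png',im)
crop(im,'pics/cw15.png',170,90,190,150,3.5)
E
```

```text
16.05 [596.57222674 195.60240561 255.9476741 ] [-5.0389489   1.6335134  -9.48737146] [-1.71299668  0.63688636  0.71682933] 6.937336273180402
```

View pics/cw15.png

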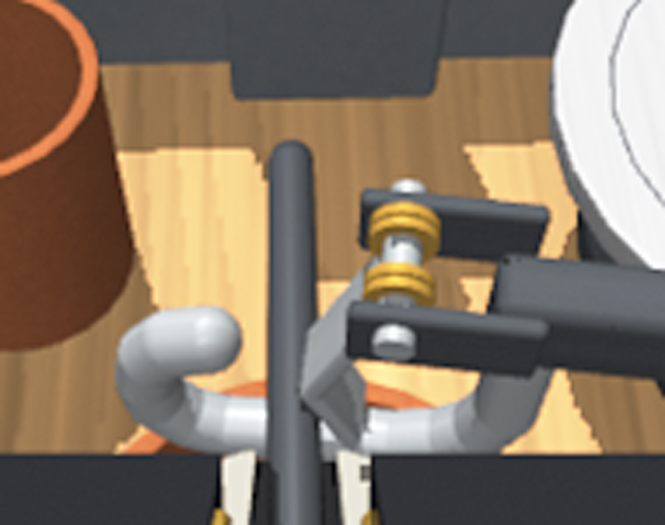

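```bash
python3 - <<'E'
from h import *
from scipy.optimize import brentq
c=imaging.get_calibration('wrist');M=np.linalg.inv(c['mount'])
def row(P):
    q=M[:3,:3]@P+M[:3,3]; return c['cy']-c['fy']*q[1]/-q[2]
s=np.sqrt(.5)
def tip(L,phi,gx=12):
    # level bar direction in tool: (+s tx, +s ty); sag phi rotates toward world down = (s,-s)
    d=np.array([s,s,0])*np.cos(phi)+np.array([s,-s,0])*np.sin(phi)
    return np.array([gx,0,0])+L*d
r0=90+58/2.2
L=brentq(lambda L:row(tip(L,0))-r0,40,200);print('L',L)
for r in (90+61/2.2,90+100/3.5,90+140/3.5):
    phi=brentq(lambda p:row(tip(L,p))-r,-.3,.6);print(r,np.degrees(phi),28*np.sin(phi))
E
```

```text
L 80.0899691693598
117.72727272727272 0.8317802056588427 0.40647021300743935
118.57142857142857 1.3442960498806944 0.6568867099171933
130.0 8.126657054775109 3.9581311985311936
```

Emit:
arm_command([
  {"tx": -0.17,"ty": 0.13,"tz": 0,"wx": 0,"wy": 0,"wz": 0.04,"jaw": -1},
  {"tx": -0.16,"ty": 0.14,"tz": 0,"wx": 0,"wy": 0,"wz": 0.04,"jaw": -1},
  {"tx": -0.16,"ty": 0.14,"tz": 0,"wx": 0,"wy": 0,"wz": 0.04,"jaw": -1},
  {"tx": -0.15,"ty": 0.15,"tz": 0,"wx": 0,"wy": 0,"wz": 0.04,"jaw": -1},
  {"tx": 0,"ty": 0,"tz": 0,"wx": 0,"wy": 0,"wz": 0,"jaw": -1},
])

```text
time: 16.6
tool_pos: [596.6, 194.1, 263.5]
tcp_rot: [1.573, 0.625, 1.548]
contact_force: [-5.7, 1.6, -8.8]
grip_width: 7.0
```

```bash
python3 - <<'E'
from h import *
o=readout.get_obs(); print(o['time'],o['tool_pos'],R.from_euler('xyz',o['tcp_rot']).as_matrix().round(3),o['contact_force'],o['moment'],o['grip_width'],o['joint_positions'])
im=imaging.capture('wrist')
cv2.imwrite('pics/w16.png',im)
crop(im,'pics/cw16.png',170,90,190,150,3.5)
E
```

```text
16.6 [596.5754719  194.08044701 263.53939052] [[ 0.018  0.016  1.   ]
 [ 0.811  0.585 -0.024]
 [-0.585  0.811 -0.002]] [-5.65887727  1.58532319 -8.8353776 ] [-1.76836518  0.47910881  0.89386492] 6.961581089942713 [-0.20683404  0.56477232  1.47720629  0.93469597  1.43742959 -0.48433061]
```

View pics/cw16.png

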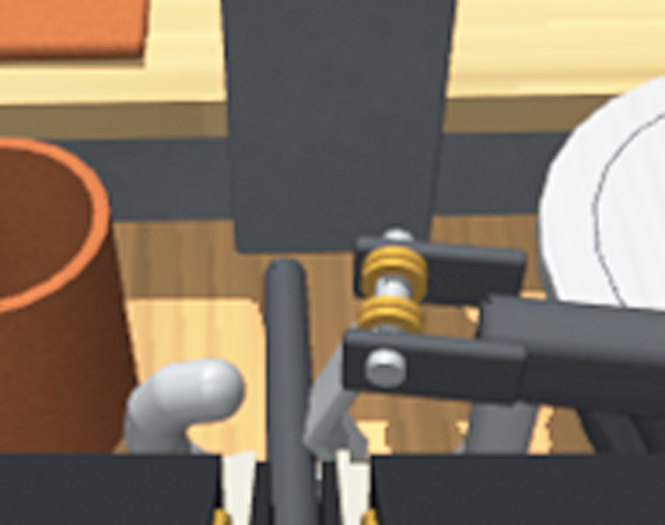

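```bash
cat > sag.py <<'E'
from h import *
from scipy.optimize import brentq
c=imaging.get_calibration('wrist');M=np.linalg.inv(c['mount'])
def row(P):
    q=M[:3,:3]@P+M[:3,3]; return c['cy']-c['fy']*q[1]/-q[2]
def alpha(r,L=80.09,gx=12):
    return np.degrees(brentq(lambda a:row(np.array([gx+L*np.sin(a),L*np.cos(a),0]))-r,.3,2.))
def sag(r,o=None):
    o=o or readout.get_obs(); Rm=R.from_euler('xyz',o['tcp_rot']).as_matrix()
    th=np.degrees(np.arctan2(Rm[2,1],-Rm[2,0])); a=alpha(r); return th,a,a-th
E
python3 -c "
from sag import *
print(sag(163.7))"
```

```text
(np.float64(54.14416735772712), np.float64(72.0528810485915), np.float64(17.90871369086438))
```

Emit:
arm_command([
  {"tx": -0.17,"ty": 0.19,"tz": 0,"wx": 0,"wy": 0,"wz": 0.05,"jaw": -1},
  {"tx": -0.16,"ty": 0.2,"tz": 0,"wx": 0,"wy": 0,"wz": 0.05,"jaw": -1},
  {"tx": -0.15,"ty": 0.2,"tz": 0,"wx": 0,"wy": 0,"wz": 0.05,"jaw": -1},
  {"tx": -0.14,"ty": 0.21,"tz": 0,"wx": 0,"wy": 0,"wz": 0.05,"jaw": -1},
  {"tx": 0,"ty": 0,"tz": 0,"wx": 0,"wy": 0,"wz": 0,"jaw": -1},
])

```text
time: 17.15
tool_pos: [598.5, 192.7, 275.5]
tcp_rot: [1.568, 0.423, 1.543]
contact_force: [0.2, 0.3, 0.1]
grip_width: 0.4
```

```bash
python3 - <<'E'
from h import *
o=readout.get_obs(); print(o['time'],o['tool_pos'],R.from_euler('xyz',o['tcp_rot']).as_matrix().round(3),o['contact_force'],o['moment'],o['grip_width'],o['joint_positions'])
im=imaging.capture('wrist')
cv2.imwrite('pics/w17.png',im)
crop(imaging.capture('scene'),'pics/s17.png',280,130,100,110,5)
E
```

```text
17.15 [598.52616618 192.73786919 275.45458232] [[ 0.026  0.009  1.   ]
 [ 0.911  0.411 -0.027]
 [-0.411  0.912  0.002]] [0.19544032 0.34340007 0.05192947] [-5.15662501e-01 -5.72605741e-02  2.22183626e-04] 0.4238313476059754 [-0.25828075  0.6158992   1.50798514  1.09370559  1.53185873 -0.59598761]
```

View pics/w17.png

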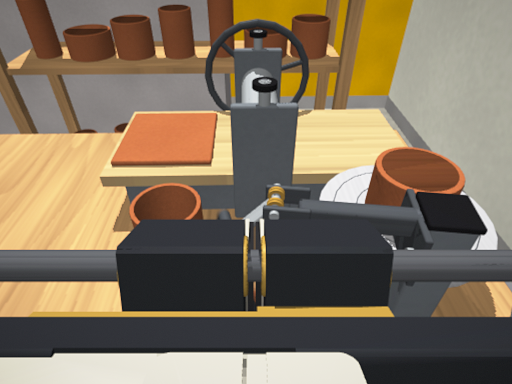

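View pics/s17.png

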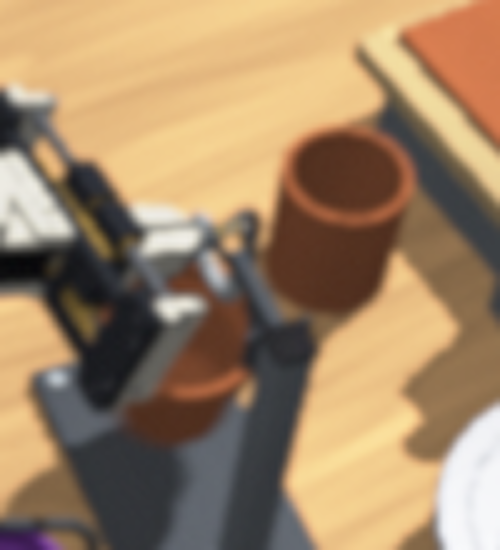

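Emit:
arm_command([
  {"tx": -0.54,"ty": -0.6,"tz": -0.94,"wx": 0,"wy": 0,"wz": 0,"jaw": -0.3},
  {"tx": -0.54,"ty": -0.6,"tz": -0.94,"wx": 0,"wy": 0,"wz": 0,"jaw": -0.3},
  {"tx": 0,"ty": 0,"tz": 0,"wx": 0.032,"wy": -0.071,"wz": 0,"jaw": -0.3},
  {"tx": 0,"ty": 0,"tz": 0,"wx": 0,"wy": 0,"wz": -0.112,"jaw": -0.3},
  {"tx": 0,"ty": 0,"tz": 0,"wx": 0,"wy": 0,"wz": -0.112,"jaw": -0.3},
  {"tx": 0,"ty": 0,"tz": 0,"wx": 0,"wy": 0,"wz": -0.112,"jaw": -0.3},
  {"tx": 0,"ty": 0,"tz": 0,"wx": 0,"wy": 0,"wz": -0.112,"jaw": -0.3},
  {"tx": 0,"ty": 0,"tz": 0,"wx": 0,"wy": 0,"wz": 0,"jaw": -0.3},
])

```text
time: 18.05
tool_pos: [577.8, 179.8, 270.6]
tcp_rot: [1.561, 0.875, 1.464]
contact_force: [-0.3, 0.4, 0.7]
grip_width: 32.1
```

```bash
python3 - <<'E'
from h import *
import pickle
o=readout.get_obs(); Rm=R.from_euler('xyz',o['tcp_rot']).as_matrix(); print(o['time'],o['tool_pos'],Rm.round(3),o['contact_force'],o['grip_width'])
im=imaging.capture('wrist'); pickle.dump(o,open('w18.pkl','wb'))
cv2.imwrite('pics/w18.png',im)
print('to target (tool)',Rm.T@(np.array([582,203.9,238.1])-o['tool_pos']))
E
```

```text
18.05 [577.83517943 179.79412154 270.63991636] [[ 0.068  0.072  0.995]
 [ 0.637  0.764 -0.099]
 [-0.768  0.641  0.006]] [-0.28651649  0.41556493  0.7423681 ] 32.09499927965042
to target (tool) [40.62458961 -2.1285665   1.54828525]
```

View pics/w18.png

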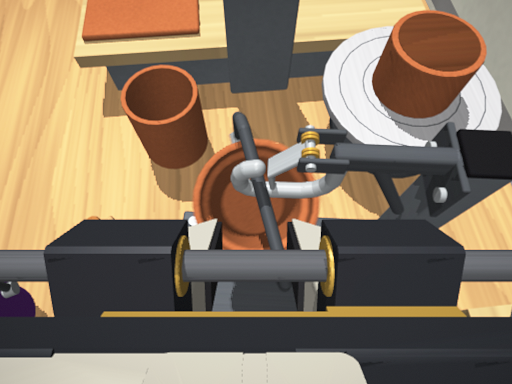

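Emit:
arm_command([
  {"tx": 1.02,"ty": -0.05,"tz": 0.04,"wx": 0,"wy": 0,"wz": 0,"jaw": -0.2},
  {"tx": 1.02,"ty": -0.05,"tz": 0.04,"wx": 0,"wy": 0,"wz": 0,"jaw": -0.2},
  {"tx": 1.02,"ty": -0.05,"tz": 0.04,"wx": 0,"wy": 0,"wz": 0,"jaw": -0.2},
  {"tx": 1.0,"ty": -0.05,"tz": 0.04,"wx": 0,"wy": 0,"wz": 0,"jaw": -0.2},
  {"tx": 0,"ty": 0,"tz": 0,"wx": 0,"wy": 0,"wz": 0,"jaw": -0.2},
  {"tx": 0,"ty": 0,"tz": 0,"wx": 0,"wy": 0,"wz": 0,"jaw": -0.2},
])

```text
time: 18.7
tool_pos: [581.9, 203.3, 234.9]
tcp_rot: [1.572, 0.874, 1.47]
contact_force: [-0.8, 0.2, -0.2]
grip_width: 36.6
```

```bash
python3 - <<'E'
from h import *
import pickle
o=readout.get_obs(); Rm=R.from_euler('xyz',o['tcp_rot']).as_matrix(); print(o['time'],o['tool_pos'],Rm.round(3),o['contact_force'],o['grip_width'])
im=imaging.capture('wrist'); pickle.dump(o,open('w19.pkl','wb'))
cv2.imwrite('pics/w19.png',im)
print('to target (tool)',Rm.T@(np.array([582,203.9,238.1])-o['tool_pos']))
E
```

```text
18.7 [581.85136736 203.29459969 234.93443656] [[ 0.064  0.078  0.995]
 [ 0.639  0.763 -0.101]
 [-0.767  0.642 -0.001]] [-0.81676349  0.22916121 -0.19986974] 36.638433050744624
to target (tool) [-2.03069693  2.50571893  0.08387907]
```

View pics/w19.png

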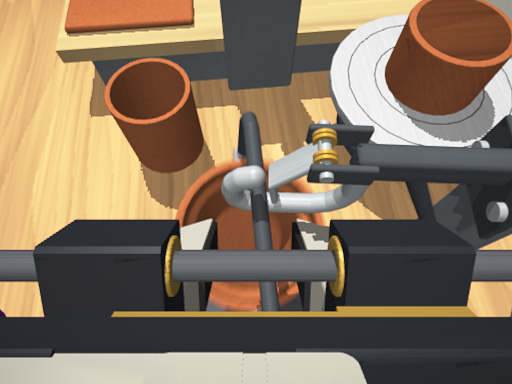

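Emit:
arm_command([
  {"tx": -0.2,"ty": 0.25,"tz": 0,"wx": 0,"wy": 0,"wz": 0,"jaw": -0.6},
  {"tx": 0,"ty": 0,"tz": 0,"wx": 0,"wy": 0,"wz": 0,"jaw": -1},
  {"tx": 0,"ty": 0,"tz": 0,"wx": 0,"wy": 0,"wz": 0,"jaw": -1},
  {"tx": 0,"ty": 0,"tz": 0,"wx": 0,"wy": 0,"wz": 0,"jaw": -1},
  {"tx": 0,"ty": 0,"tz": 0,"wx": 0,"wy": 0,"wz": 0,"jaw": -1},
  {"tx": 0,"ty": 0,"tz": 0,"wx": 0,"wy": 0,"wz": 0,"jaw": -1},
  {"tx": 0,"ty": 0,"tz": 0,"wx": 0,"wy": 0,"wz": 0,"jaw": -1},
])

```text
time: 19.45
tool_pos: [582.2, 203.8, 238.8]
tcp_rot: [1.57, 0.874, 1.468]
contact_force: [1.3, 0.5, 0.6]
grip_width: 7.1
```

```bash
python3 - <<'E'
from h import *
o=readout.get_obs(); Rm=R.from_euler('xyz',o['tcp_rot']).as_matrix(); print(o['time'],o['tool_pos'],Rm.round(3),o['contact_force'],o['grip_width'])
im=imaging.capture('wrist')
cv2.imwrite('pics/w20.png',im)
E
```

```text
19.45 [582.17885352 203.76449334 238.75716303] [[ 0.066  0.078  0.995]
 [ 0.639  0.763 -0.102]
 [-0.767  0.642  0.001]] [1.26658507 0.47029393 0.55384388] 7.063316047751008
```

View pics/w20.png

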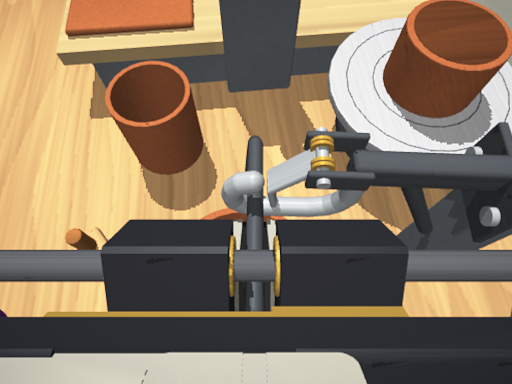

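Emit:
arm_command([
  {"tx": -0.084,"ty": 0.07,"tz": 0,"wx": 0,"wy": 0,"wz": 0,"jaw": -1},
  {"tx": -0.084,"ty": 0.07,"tz": 0,"wx": 0,"wy": 0,"wz": 0,"jaw": -1},
  {"tx": -0.084,"ty": 0.07,"tz": 0,"wx": 0,"wy": 0,"wz": 0,"jaw": -1},
  {"tx": -0.084,"ty": 0.07,"tz": 0,"wx": 0,"wy": 0,"wz": 0,"jaw": -1},
  {"tx": -0.084,"ty": 0.07,"tz": 0,"wx": 0,"wy": 0,"wz": 0,"jaw": -1},
  {"tx": 0,"ty": 0,"tz": 0,"wx": 0,"wy": 0,"wz": 0,"jaw": -1},
  {"tx": -0.006,"ty": -0.007,"tz": 0.2,"wx": 0,"wy": 0,"wz": 0,"jaw": -1},
  {"tx": -0.006,"ty": -0.007,"tz": 0.2,"wx": 0,"wy": 0,"wz": 0,"jaw": -1},
  {"tx": -0.006,"ty": -0.007,"tz": 0.2,"wx": 0,"wy": 0,"wz": 0,"jaw": -1},
  {"tx": -0.006,"ty": -0.007,"tz": 0.2,"wx": 0,"wy": 0,"wz": 0,"jaw": -1},
  {"tx": -0.006,"ty": -0.007,"tz": 0.2,"wx": 0,"wy": 0,"wz": 0,"jaw": -1},
  {"tx": -0.006,"ty": -0.007,"tz": 0.2,"wx": 0,"wy": 0,"wz": 0,"jaw": -1},
  {"tx": 0,"ty": 0,"tz": 0,"wx": 0,"wy": 0,"wz": 0,"jaw": -1},
])

```text
time: 20.8
tool_pos: [593.7, 201.8, 243.4]
tcp_rot: [1.573, 0.874, 1.471]
contact_force: [-4.1, -0.4, -7.7]
grip_width: 7.1
```

```bash
python3 - <<'E'
from sag import *
o=readout.get_obs(); Rm=R.from_euler('xyz',o['tcp_rot']).as_matrix(); print(o['time'],o['tool_pos'],Rm.round(3)[2],o['contact_force'],o['moment'],o['grip_width'])
im=imaging.capture('wrist')
cv2.imwrite('pics/w21.png',im)
crop(im,'pics/cw21.png',170,110,190,130,3.5)
for r in (136.5,140,145,150): print(r,alpha(r,gx=4.5))
E
```

```text
20.8 [593.67958384 201.81638146 243.3789105 ] [-0.767  0.641 -0.001] [-4.1044522  -0.44426327 -7.74505176] [-1.3275324   0.4871576   0.42752045] 7.118765760332591
136.5 56.167135836691344
140 58.1045997497897
145 60.8462241469286
150 63.559967257328985
```

View pics/cw21.png

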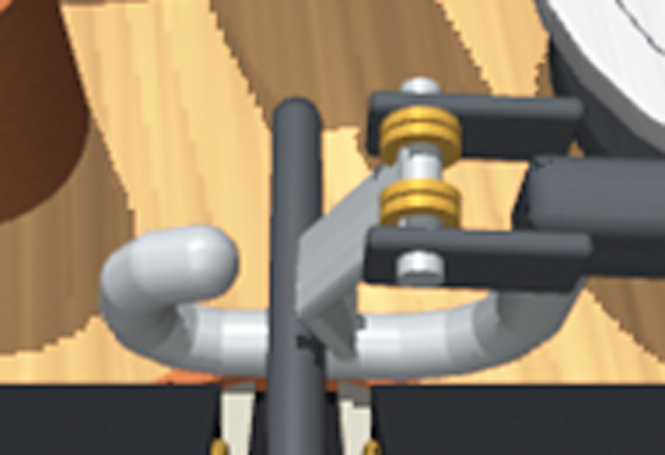

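```bash
python3 - <<'E'
from h import *
crop(imaging.capture('scene'),'pics/s21.png',280,130,100,110,5.4)
E
```

```text
(no output)
```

View pics/s21.png

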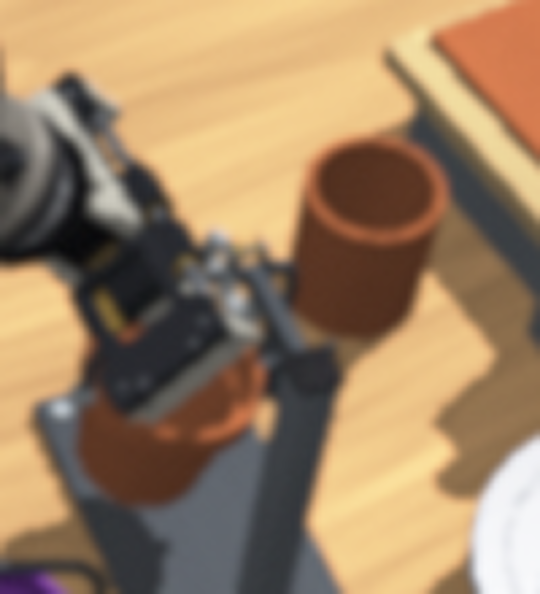

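Emit:
arm_command([
  {"tx": -0.15,"ty": 0.14,"tz": 0,"wx": 0,"wy": 0,"wz": 0.05,"jaw": -1},
  {"tx": -0.145,"ty": 0.14,"tz": 0,"wx": 0,"wy": 0,"wz": 0.05,"jaw": -1},
  {"tx": -0.14,"ty": 0.15,"tz": 0,"wx": 0,"wy": 0,"wz": 0.05,"jaw": -1},
  {"tx": -0.13,"ty": 0.15,"tz": 0,"wx": 0,"wy": 0,"wz": 0.05,"jaw": -1},
  {"tx": 0,"ty": 0,"tz": 0,"wx": 0,"wy": 0,"wz": 0,"jaw": -1},
])

```text
time: 21.4
tool_pos: [592.9, 201.9, 250.7]
tcp_rot: [1.575, 0.673, 1.472]
contact_force: [-5.1, -0.4, -5.3]
grip_width: 7.1
```

```bash
python3 - <<'E'
from sag import *
o=readout.get_obs(); Rm=R.from_euler('xyz',o['tcp_rot']).as_matrix(); print(o['time'],o['tool_pos'],Rm.round(3)[2],o['contact_force'],o['moment'],o['grip_width'])
im=imaging.capture('wrist')
cv2.imwrite('pics/w22.png',im)
crop(im,'pics/cw22.png',170,110,190,130,3.5)
E
```

```text
21.4 [592.91568614 201.85755317 250.69273146] [-0.623  0.782 -0.004] [-5.11706347 -0.4111699  -5.29013782] [-1.48010387  0.4972119   0.7792162 ] 7.130476577367408
```

View pics/cw22.png

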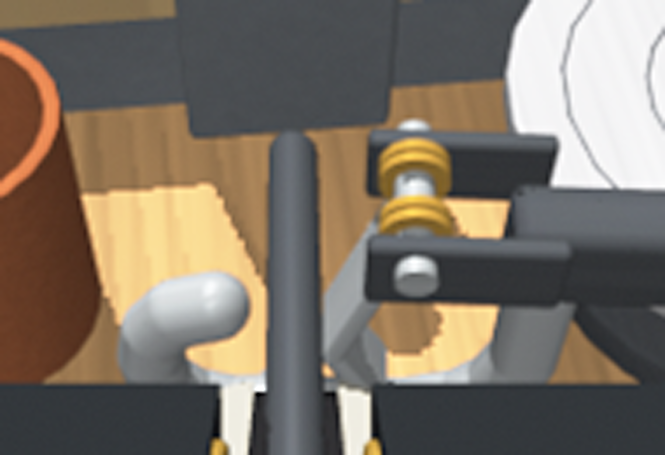

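Emit:
arm_command([
  {"tx": -0.155,"ty": 0.195,"tz": 0,"wx": 0,"wy": 0,"wz": 0.02,"jaw": -1},
  {"tx": -0.15,"ty": 0.2,"tz": 0,"wx": 0,"wy": 0,"wz": 0.02,"jaw": -1},
  {"tx": -0.15,"ty": 0.2,"tz": 0,"wx": 0,"wy": 0,"wz": 0.02,"jaw": -1},
  {"tx": -0.145,"ty": 0.2,"tz": 0,"wx": 0,"wy": 0,"wz": 0.02,"jaw": -1},
  {"tx": 0,"ty": 0,"tz": 0,"wx": 0,"wy": 0,"wz": 0,"jaw": -1},
])

```text
time: 21.95
tool_pos: [594.4, 202.0, 262.9]
tcp_rot: [1.569, 0.592, 1.467]
contact_force: [-3.0, 0.6, -0.7]
grip_width: 7.3
```

```bash
python3 - <<'E'
from sag import *
o=readout.get_obs(); Rm=R.from_euler('xyz',o['tcp_rot']).as_matrix(); print(o['time'],o['tool_pos'],Rm.round(3)[2],o['contact_force'],o['moment'],o['grip_width'])
im=imaging.capture('wrist')
cv2.imwrite('pics/w23.png',im)
crop(im,'pics/cw23.png',170,110,190,130,3.5)
crop(imaging.capture('scene'),'pics/s23.png',280,130,100,110,5.4)
E
```

```text
21.95 [594.41815873 202.01474004 262.88240983] [-0.558  0.83   0.001] [-3.0251539   0.5671677  -0.69807182] [-0.54534625  0.22580258  0.48158593] 7.323708324642983
```

View pics/cw23.png

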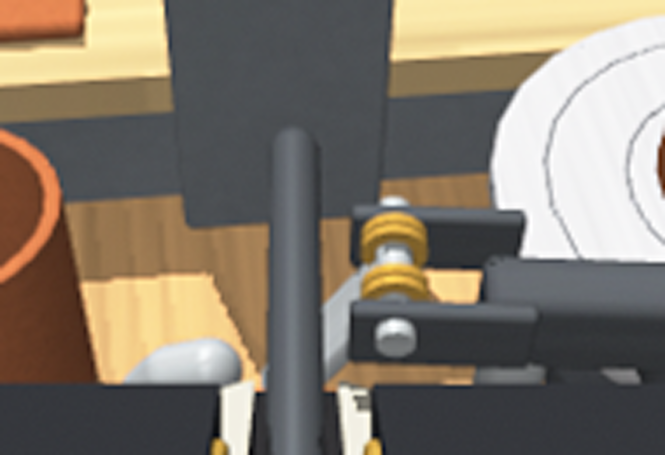

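View pics/s23.png

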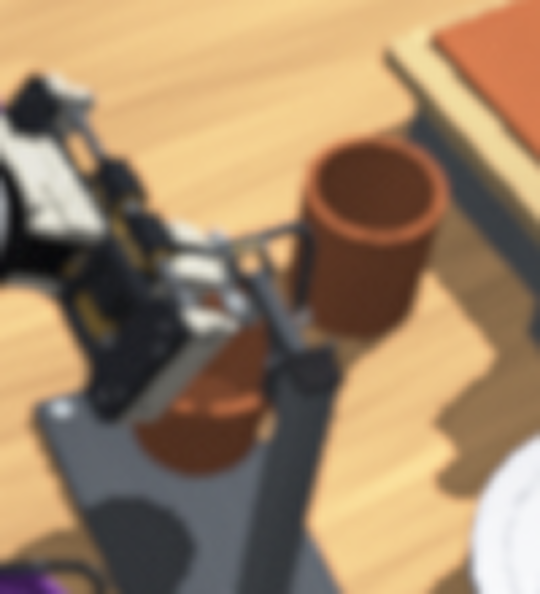

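Emit:
arm_command([
  {"tx": -0.14,"ty": 0.2,"tz": 0,"wx": 0,"wy": 0,"wz": 0,"jaw": -1},
  {"tx": -0.14,"ty": 0.2,"tz": 0,"wx": 0,"wy": 0,"wz": 0,"jaw": -1},
  {"tx": -0.14,"ty": 0.2,"tz": 0,"wx": 0,"wy": 0,"wz": 0,"jaw": -1},
  {"tx": 0,"ty": 0,"tz": 0,"wx": 0,"wy": 0,"wz": 0,"jaw": -1},
])

```text
time: 22.45
tool_pos: [594.6, 201.7, 269.7]
tcp_rot: [1.569, 0.595, 1.467]
contact_force: [-0.6, -0.7, -2.5]
grip_width: 7.3
```

```bash
python3 - <<'E'
from sag import *
o=readout.get_obs(); Rm=R.from_euler('xyz',o['tcp_rot']).as_matrix(); print(o['time'],o['tool_pos'],Rm.round(3)[2],o['contact_force'],o['moment'],o['grip_width'])
im=imaging.capture('wrist')
cv2.imwrite('pics/w24.png',im)
crop(im,'pics/cw24.png',170,110,190,130,3.5)
E
```

```text
22.45 [594.58105099 201.69952534 269.71933794] [-0.56   0.828  0.002] [-0.61116462 -0.66527668 -2.5249723 ] [-1.11607351  0.09565266  0.02713487] 7.300086513974061
```

View pics/cw24.png

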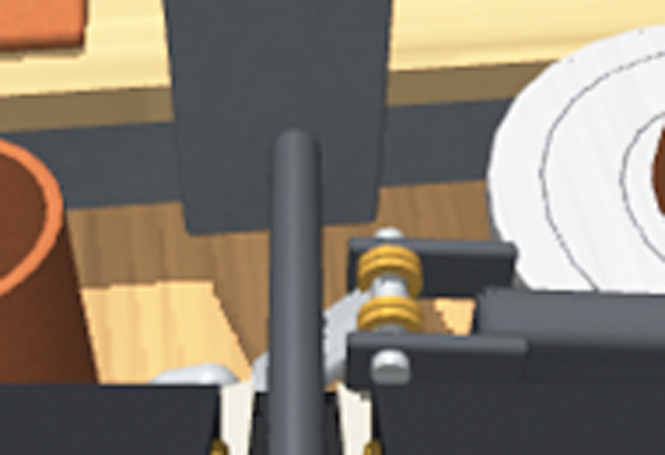

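Emit:
arm_command([
  {"tx": -0.14,"ty": 0.2,"tz": -0.2,"wx": 0,"wy": 0,"wz": 0,"jaw": -1},
  {"tx": -0.14,"ty": 0.2,"tz": -0.4,"wx": 0,"wy": 0,"wz": 0,"jaw": -1},
  {"tx": -0.1,"ty": 0.15,"tz": -0.6,"wx": 0,"wy": 0,"wz": 0,"jaw": -1},
  {"tx": 0,"ty": 0,"tz": -0.6,"wx": 0,"wy": 0,"wz": 0,"jaw": -1},
  {"tx": 0,"ty": 0,"tz": -0.6,"wx": 0,"wy": 0,"wz": 0,"jaw": -1},
  {"tx": 0,"ty": 0,"tz": -0.8,"wx": 0,"wy": 0,"wz": 0,"jaw": -1},
  {"tx": 0,"ty": 0,"tz": -1,"wx": 0,"wy": 0,"wz": 0,"jaw": -1},
  {"tx": 0,"ty": 0,"tz": -1,"wx": 0,"wy": 0,"wz": 0,"jaw": -1},
  {"tx": 0,"ty": 0,"tz": -1,"wx": 0,"wy": 0,"wz": 0,"jaw": -1},
  {"tx": 0,"ty": 0,"tz": -0.5,"wx": 0,"wy": 0,"wz": 0,"jaw": -1},
  {"tx": 0,"ty": 0,"tz": 0,"wx": 0,"wy": 0,"wz": 0,"jaw": -1},
])

```text
time: 23.6
tool_pos: [526.6, 208.9, 276.3]
tcp_rot: [1.571, 0.594, 1.469]
contact_force: [-0.6, -0.7, -2.7]
grip_width: 6.9
```

```bash
python3 - <<'E'
from sag import *
o=readout.get_obs(); Rm=R.from_euler('xyz',o['tcp_rot']).as_matrix(); print(o['time'],o['tool_pos'],Rm.round(3),o['contact_force'],o['moment'],o['grip_width'],o['joint_positions'])
cv2.imwrite('pics/s25.png',imaging.capture('scene'))
cv2.imwrite('pics/t25.png',imaging.capture('top'))
E
```

```text
23.6 [526.55933477 208.88773547 276.28916764] [[ 0.084  0.057  0.995]
 [ 0.825  0.557 -0.102]
 [-0.56   0.829 -0.   ]] [-0.63219388 -0.67047319 -2.67823467] [-0.96305584  0.00443426  0.02466738] 6.853102345319617 [-0.22265549  0.41277473  1.73019564  1.0032567   1.35007312 -0.54453766]
```

View pics/s25.png

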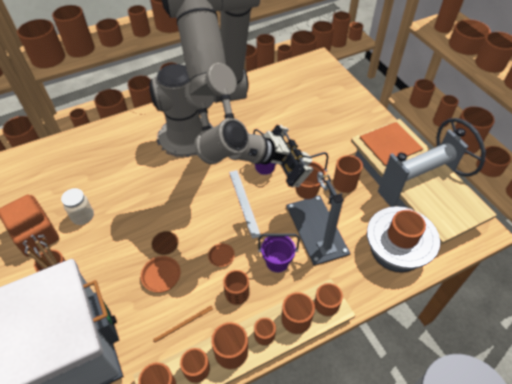

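View pics/t25.png

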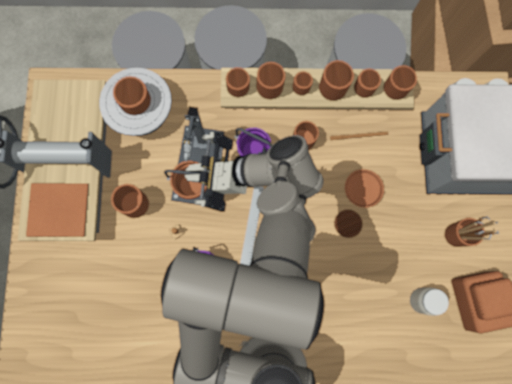

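Emit:
arm_command([
  {"tx": -1.28,"ty": 0.1,"tz": 0.52,"wx": 0.0112,"wy": -0.0166,"wz": 0,"jaw": -1},
  {"tx": -2.51,"ty": 0.12,"tz": 1.05,"wx": 0.0224,"wy": -0.0332,"wz": 0,"jaw": -1},
  {"tx": -3.51,"ty": -0.2,"tz": 1.57,"wx": 0.0336,"wy": -0.0497,"wz": 0,"jaw": -1},
  {"tx": -3.51,"ty": -0.2,"tz": 1.57,"wx": 0.0336,"wy": -0.0497,"wz": 0,"jaw": -1},
  {"tx": -3.4,"ty": -0.36,"tz": 1.57,"wx": 0.0336,"wy": -0.0497,"wz": 0,"jaw": -1},
  {"tx": -3.06,"ty": -0.86,"tz": 1.57,"wx": 0.0336,"wy": -0.0497,"wz": 0,"jaw": -1},
  {"tx": -2.78,"ty": -1.27,"tz": 1.57,"wx": 0.0336,"wy": -0.0497,"wz": 0,"jaw": -1},
  {"tx": -2.5,"ty": -1.69,"tz": 1.57,"wx": 0.0336,"wy": -0.0497,"wz": 0,"jaw": -1},
  {"tx": -2.5,"ty": -1.69,"tz": 1.57,"wx": 0.0336,"wy": -0.0497,"wz": 0,"jaw": -1},
  {"tx": -2.5,"ty": -1.69,"tz": 1.57,"wx": 0.0336,"wy": -0.0497,"wz": 0,"jaw": -1},
  {"tx": -2.5,"ty": -1.69,"tz": 1.57,"wx": 0.0336,"wy": -0.0497,"wz": 0,"jaw": -1},
  {"tx": -2.5,"ty": -1.69,"tz": 1.57,"wx": 0.0336,"wy": -0.0497,"wz": 0,"jaw": -1},
  {"tx": -2.5,"ty": -1.69,"tz": 1.57,"wx": 0.0336,"wy": -0.0497,"wz": 0,"jaw": -1},
  {"tx": -2.5,"ty": -1.69,"tz": 1.57,"wx": 0.0336,"wy": -0.0497,"wz": 0,"jaw": -1},
  {"tx": -2.5,"ty": -1.69,"tz": 1.57,"wx": 0.0336,"wy": -0.0497,"wz": 0,"jaw": -1},
  {"tx": -2.08,"ty": -1.4,"tz": 1.31,"wx": 0.028,"wy": -0.0415,"wz": 0,"jaw": -1},
  {"tx": -1.17,"ty": -0.79,"tz": 0.73,"wx": 0.0157,"wy": -0.0232,"wz": 0,"jaw": -1},
  {"tx": 0,"ty": 0,"tz": 0,"wx": 0,"wy": 0,"wz": 0,"jaw": -1},
  {"tx": 0,"ty": 0,"tz": 0,"wx": 0,"wy": 0,"wz": 0,"jaw": -1},
])

```text
time: 25.6
tool_pos: [500.7, -292.9, 366.3]
tcp_rot: [1.571, 0.594, 0.552]
contact_force: [0.1, 0.2, -3.6]
grip_width: 7.5
```

```bash
python3 - <<'E'
from sag import *
import pickle
o=readout.get_obs(); Rm=R.from_euler('xyz',o['tcp_rot']).as_matrix(); print(o['time'],o['tool_pos'],Rm.round(3),o['contact_force'],o['moment'],o['grip_width'],o['joint_positions'])
pickle.dump(o,open('w26.pkl','wb'))
cv2.imwrite('pics/w26.png',imaging.capture('wrist'))
cv2.imwrite('pics/s26.png',imaging.capture('scene'))
cv2.imwrite('pics/t26.png',imaging.capture('top'))
crop('pics/s26.png','pics/cs26.png',70,120,150,180,3.3)
crop('pics/t26.png','pics/ct26.png',290,110,160,140,4)
E
```

```text
25.6 [ 500.7469819  -292.86124462  366.33071236] [[ 0.706  0.477  0.524]
 [ 0.434  0.293 -0.852]
 [-0.559  0.829 -0.001]] [ 0.140948    0.21991736 -3.60963271] [-0.47148925  0.81368014  0.03999326] 7.494575867027852 [-1.11500471  0.33033916  1.57863695  0.97960331  1.45984384 -0.33300254]
```

View pics/cs26.png

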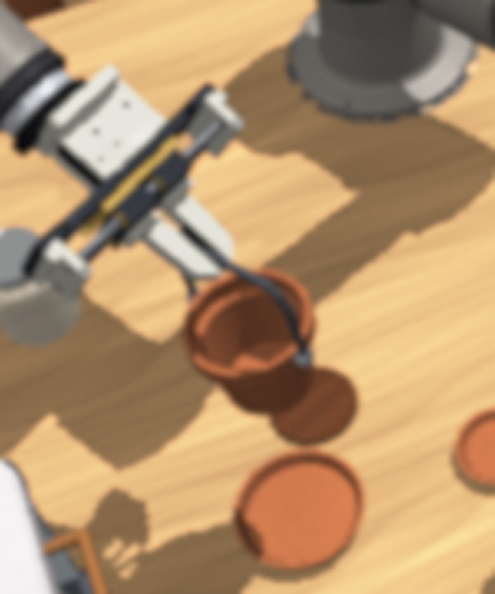

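View pics/ct26.png

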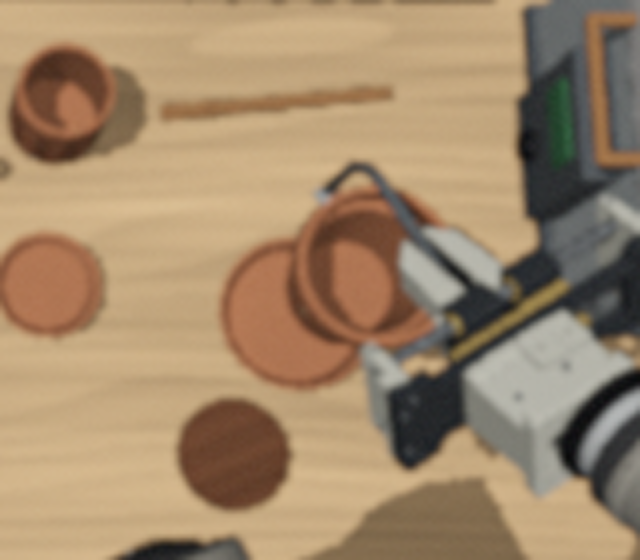

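View pics/w26.png

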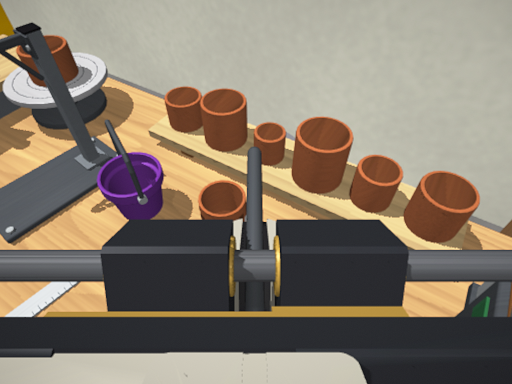

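```bash
cat > fit.py <<'E'
from h import *
import pickle
from scipy.optimize import least_squares
def pose(o,phi,gx,s):
    Rm=R.from_euler('xyz',o['tcp_rot']).as_matrix(); xt,zt=Rm[:,0],Rm[:,2]
    h=np.array([xt[0],xt[1],0]);h/=np.linalg.norm(h)
    xp=zt-0*zt; zz=np.cross(xp,h); zz/=np.linalg.norm(zz)
    u=np.cos(phi)*h-np.sin(phi)*zz; zp=np.cross(xp,u)
    B=o['tool_pos']+gx*xt+s*u
    return np.c_[xp,u,zp],B-165*zp
def circ(r,z,n=72):
    t=np.linspace(0,2*np.pi,n); return np.c_[r*np.cos(t),r*np.sin(t),0*t+z]
def bail():
    return np.array([[0,-58,84],[0,-58,151],[0,-44,165],[0,44,165],[0,58,151],[0,58,84]],float)
def draw(im,n,Rp,p,col=(0,255,0)):
    for P in (circ(53,88),circ(38,0),bail()):
        q=proj(n,P@Rp.T+p); cv2.polylines(im,[np.round(q*16).astype(int)],False,col,1,shift=4)
E
python3 - <<'E'
from fit import *
o=pickle.load(open('w26.pkl','rb'))
S=lambda x,y:(70+(x+.5)/3.3-.5,120+(y+.5)/3.3-.5)
T=lambda x,y:(290+(x+.5)/4-.5,110+(y+.5)/4-.5)
ext=lambda q:np.array([q[:,0].min(),q[:,1].max()])
def model(v):
    Rp,p=pose(o,v[0],v[1],v[2]); W=lambda P:np.atleast_2d(P)@Rp.T+p
    rs=proj('scene',W(circ(53,88)))+v[3:5];rt=proj('top',W(circ(53,88)))+v[5:7]
    return np.r_[rs[:,0].min(),rs[:,0].max(),rs[:,1].min(),rt[:,0].min(),rt[:,1].max(),rt[:,1].min(),
      proj('scene',W([0,58,151]))[0]+v[3:5],proj('top',W([0,58,151]))[0]+v[5:7],proj('scene',W(circ(38,0)))[:,1].max()+v[4]]
m=np.r_[S(186,0)[0],S(315,0)[0],S(0,268)[1],T(293,0)[0],T(0,348)[1],T(0,187)[1],S(290,297),T(350,163),S(0,413)[1]]
f=lambda v:np.r_[model(v)-m,(v[1]-0)/8,(v[2]-28)/3,v[3:]/1.0]
r=least_squares(f,[0.1,0,28,0,0,0,0]);print(np.degrees(r.x[0]),r.x[1:].round(2),(model(r.x)-m).round(1))
for n,(x0,y0,w,h,s) in dict(scene=(70,120,150,180,3.3),top=(290,110,160,140,4)).items():
    im=cv2.imread(f'pics/{n[0]}26.png'); Rp,p=pose(o,*r.x[:3]); draw(im,n,Rp,p); crop(im,f'pics/ov_{n}.png',x0,y0,w,h,s)
print(p,Rp.round(3))
E
```

```text
-1.3279374840637952 [-2.96 26.79  0.47 -0.35 -0.49  0.94] [-0.7  0.3 -1.1 -0.2 -0.4 -0.7 -0.   1.1  0.6  0.2  0.4]
[ 524.67715729 -278.02820562  203.65270491] [[ 0.524  0.851 -0.019]
 [-0.852  0.524 -0.013]
 [-0.001  0.023  1.   ]]
```

View pics/ov_scene.png

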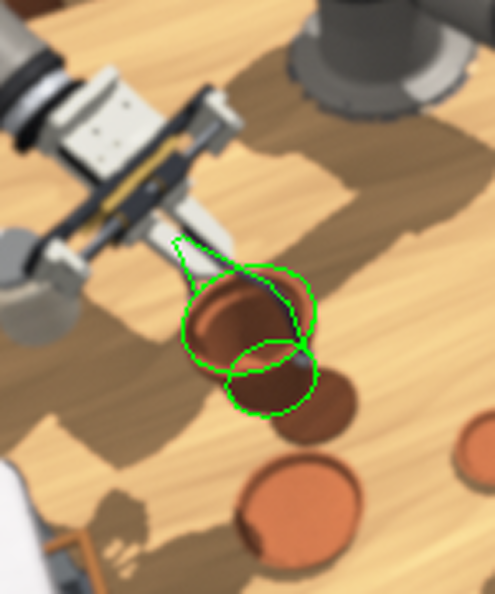

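View pics/ov_top.png

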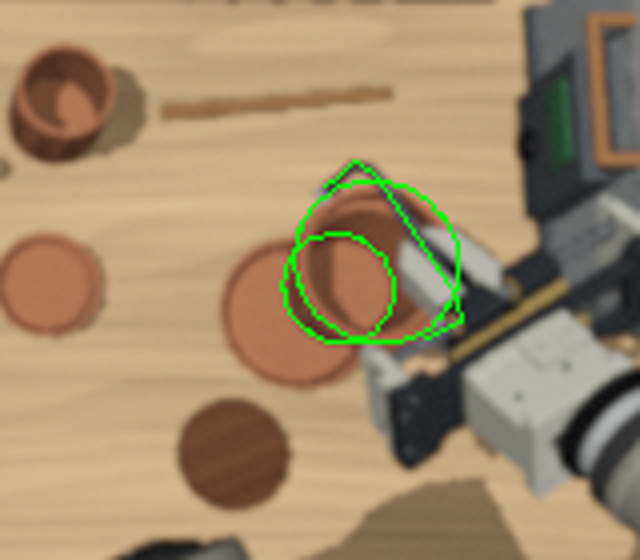

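```bash
python3 - <<'E'
from h import *
crop('pics/top0.png','pics/kiln.png',380,70,132,140,4)
for uv in ((421,130),(424,185),(440,90)):
    for z in (0,100,200,250): print(uv,z,plane('top',uv,z).round())
E
```

```text
(421, 130) 0 [ 742. -496.    0.]
(421, 130) 100 [ 708. -457.  100.]
(421, 130) 200 [ 674. -418.  200.]
(421, 130) 250 [ 658. -399.  250.]
(424, 185) 0 [ 558. -493.    0.]
(424, 185) 100 [ 537. -455.  100.]
(424, 185) 200 [ 516. -416.  200.]
(424, 185) 250 [ 506. -397.  250.]
(440, 90) 0 [ 881. -569.    0.]
(440, 90) 100 [ 838. -525.  100.]
(440, 90) 200 [ 795. -481.  200.]
(440, 90) 250 [ 773. -459.  250.]
```

View pics/kiln.png

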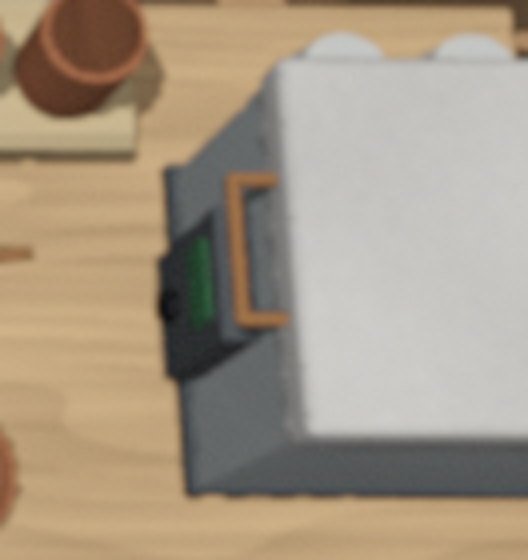

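Emit:
arm_command([
  {"tx": 0.44,"ty": -0.58,"tz": 0.11,"wx": 0,"wy": 0,"wz": 0,"jaw": -1},
  {"tx": 0.87,"ty": -1.16,"tz": 0.23,"wx": 0,"wy": 0,"wz": 0,"jaw": -1},
  {"tx": 0.87,"ty": -1.16,"tz": 0.23,"wx": 0,"wy": 0,"wz": 0,"jaw": -1},
  {"tx": 0.87,"ty": -1.16,"tz": 0.23,"wx": 0,"wy": 0,"wz": 0,"jaw": -1},
  {"tx": 0.87,"ty": -1.16,"tz": 0.23,"wx": 0,"wy": 0,"wz": 0,"jaw": -1},
  {"tx": 0.87,"ty": -1.16,"tz": 0.23,"wx": 0,"wy": 0,"wz": 0,"jaw": -1},
  {"tx": 0.87,"ty": -1.16,"tz": 0.23,"wx": 0,"wy": 0,"wz": 0,"jaw": -1},
  {"tx": 0.87,"ty": -1.16,"tz": 0.23,"wx": 0,"wy": 0,"wz": 0,"jaw": -1},
  {"tx": 0.87,"ty": -1.16,"tz": 0.23,"wx": 0,"wy": 0,"wz": 0,"jaw": -1},
  {"tx": 0.87,"ty": -1.16,"tz": 0.23,"wx": 0,"wy": 0,"wz": 0,"jaw": -1},
  {"tx": 0.87,"ty": -1.16,"tz": 0.23,"wx": 0,"wy": 0,"wz": 0,"jaw": -1},
  {"tx": 0.87,"ty": -1.16,"tz": 0.23,"wx": 0,"wy": 0,"wz": 0,"jaw": -1},
  {"tx": 0.44,"ty": -0.58,"tz": 0.11,"wx": 0,"wy": 0,"wz": 0,"jaw": -1},
  {"tx": 0,"ty": 0,"tz": 0,"wx": 0,"wy": 0,"wz": 0,"jaw": -1},
  {"tx": 0,"ty": 0,"tz": 0,"wx": 0,"wy": 0,"wz": 0,"jaw": -1},
  {"tx": 0,"ty": 0,"tz": 0,"wx": 0,"wy": 0,"wz": 0,"jaw": -1},
])

```text
time: 27.35
tool_pos: [522.7, -312.1, 192.9]
tcp_rot: [1.57, 0.594, 0.55]
contact_force: [-0.4, 0.2, -3.4]
grip_width: 6.9
```

```bash
python3 - <<'E'
from fit import *
o=readout.get_obs(); Rm=R.from_euler('xyz',o['tcp_rot']).as_matrix(); print(o['time'],o['tool_pos'],Rm.round(3)[2],o['contact_force'],o['moment'],o['grip_width'])
pickle.dump(o,open('w27.pkl','wb'))
Rp,p=pose(o,np.radians(-1.3),-3,26.8); print(p)
for n,(x0,y0,w,h,s) in dict(scene=(110,190,130,120,4.5),top=(300,120,140,120,4.5)).items():
    im=imaging.capture(n); cv2.imwrite(f'pics/{n[0]}27.png',im); draw(im,n,Rp,p)
    for z,r in ((20,63),(6,50)):
        q=proj(n,circ(r,z)+[546.5,-296.5,0]);cv2.polylines(im,[np.round(q*16).astype(int)],False,(255,0,0),1,shift=4)
    crop(im,f'pics/ov2_{n}.png',x0,y0,w,h,s)
E
```

```text
27.35 [ 522.70308972 -312.05412931  192.89914097] [-0.56   0.829  0.001] [-0.3847459   0.1996426  -3.36182593] [-0.52739668  0.75416468  0.01409098] 6.89572694236164
[ 546.69136806 -297.5148884    30.228252  ]
```

View pics/ov2_scene.png

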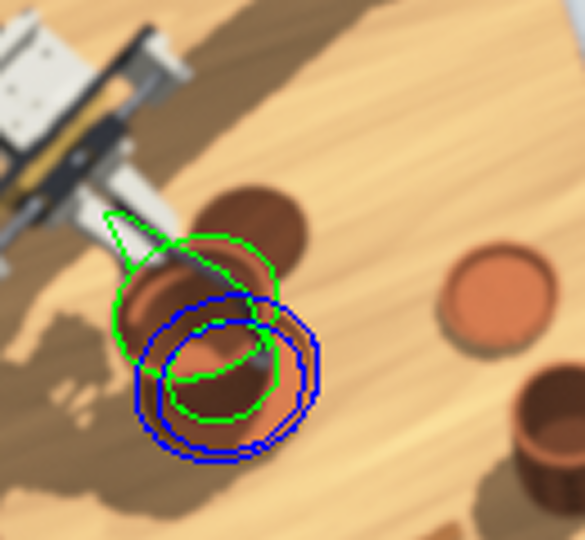

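View pics/ov2_top.png

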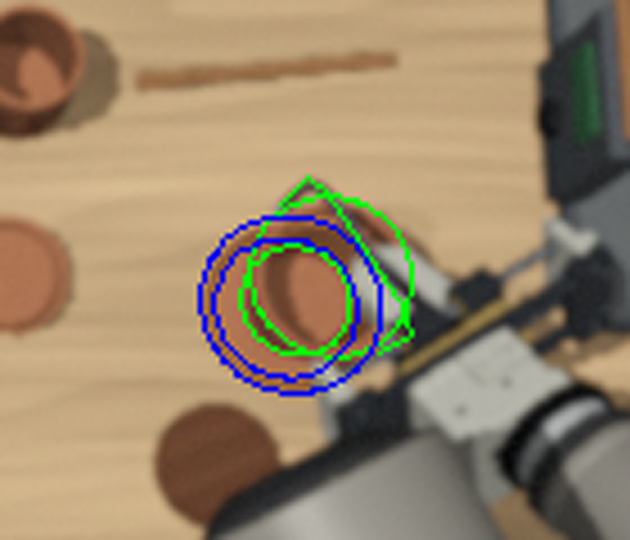

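Emit:
arm_command([
  {"tx": 0.22,"ty": -0.33,"tz": 0,"wx": 0,"wy": 0,"wz": 0,"jaw": -1},
  {"tx": 0.22,"ty": -0.33,"tz": 0,"wx": 0,"wy": 0,"wz": 0,"jaw": -1},
  {"tx": 0.22,"ty": -0.33,"tz": 0,"wx": 0,"wy": 0,"wz": 0,"jaw": -1},
  {"tx": 0.22,"ty": -0.33,"tz": 0,"wx": 0,"wy": 0,"wz": 0,"jaw": -1},
  {"tx": 0.11,"ty": -0.165,"tz": 0,"wx": 0,"wy": 0,"wz": 0,"jaw": -1},
  {"tx": 0.06,"ty": -0.08,"tz": 0,"wx": 0,"wy": 0,"wz": 0,"jaw": -1},
  {"tx": 0.06,"ty": -0.08,"tz": 0,"wx": 0,"wy": 0,"wz": 0,"jaw": -1},
  {"tx": 0,"ty": 0,"tz": 0,"wx": 0,"wy": 0,"wz": 0,"jaw": -1},
  {"tx": 0,"ty": 0,"tz": 0,"wx": 0,"wy": 0,"wz": 0,"jaw": -1},
])

```text
time: 28.35
tool_pos: [522.6, -311.9, 172.5]
tcp_rot: [1.571, 0.594, 0.551]
contact_force: [-0.2, 0.0, -3.0]
grip_width: 7.1
```

Foot should be around 10 mm now; small steps to contact.

Emit:
arm_command([
  {"tx": 0.056,"ty": -0.083,"tz": 0,"wx": 0,"wy": 0,"wz": 0,"jaw": -1},
  {"tx": 0.056,"ty": -0.083,"tz": 0,"wx": 0,"wy": 0,"wz": 0,"jaw": -1},
  {"tx": 0.056,"ty": -0.083,"tz": 0,"wx": 0,"wy": 0,"wz": 0,"jaw": -1},
  {"tx": 0,"ty": 0,"tz": 0,"wx": 0,"wy": 0,"wz": 0,"jaw": -1},
])

```text
time: 28.75
tool_pos: [523.2, -312.1, 171.0]
tcp_rot: [1.569, 0.591, 0.55]
contact_force: [0.1, 0.4, 5.2]
grip_width: 7.0
```

Emit:
arm_command([
  {"tx": -0.056,"ty": 0.083,"tz": 0,"wx": 0,"wy": 0,"wz": 0,"jaw": -1},
  {"tx": 0,"ty": 0,"tz": 0,"wx": 0,"wy": 0,"wz": 0,"jaw": -1},
])

```text
time: 28.95
tool_pos: [522.8, -312.0, 171.0]
tcp_rot: [1.57, 0.593, 0.55]
contact_force: [0.4, 0.3, 2.0]
grip_width: 7.4
```

```bash
python3 - <<'E'
from fit import *
o=readout.get_obs(); print(o['time'],o['tool_pos'],o['contact_force'],o['moment'])
im=imaging.capture('scene');crop(im,'pics/s28.png',110,190,130,120,4.5)
E
```

```text
28.95 [ 522.76795865 -311.9736882   170.99825153] [0.35226803 0.2957756  2.01505505] [-0.11596076  0.13356907 -0.02946259]
```

View pics/s28.png

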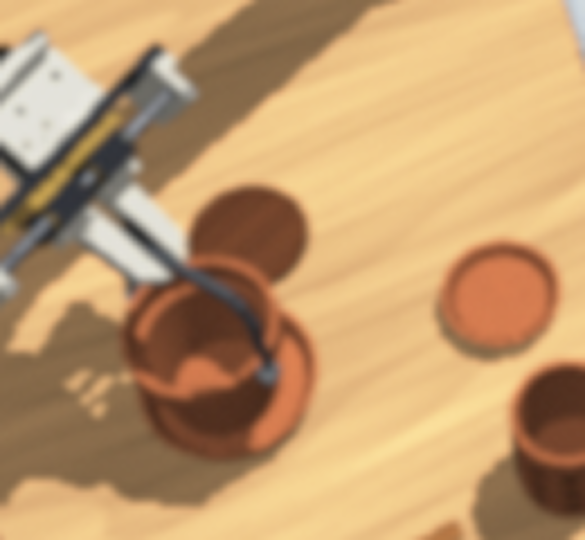

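Emit:
arm_command([
  {"tx": 0,"ty": 0,"tz": 0,"wx": 0,"wy": 0,"wz": 0,"jaw": -0.8},
  {"tx": 0,"ty": 0,"tz": 0,"wx": 0,"wy": 0,"wz": 0,"jaw": -0.6},
  {"tx": 0,"ty": 0,"tz": 0,"wx": 0,"wy": 0,"wz": 0,"jaw": -0.3},
  {"tx": 0,"ty": 0,"tz": 0,"wx": 0,"wy": 0,"wz": 0,"jaw": 0},
  {"tx": 0,"ty": 0,"tz": 0,"wx": 0,"wy": 0,"wz": 0,"jaw": 0},
  {"tx": 0,"ty": 0,"tz": 0,"wx": 0,"wy": 0,"wz": 0,"jaw": 0},
])

```text
time: 29.6
tool_pos: [522.5, -311.8, 170.3]
tcp_rot: [1.571, 0.594, 0.551]
contact_force: [-0.6, -0.3, -0.4]
grip_width: 43.2
```

```bash
python3 - <<'E'
from fit import *
o=readout.get_obs(); print(o['time'],o['tool_pos'],o['contact_force'],o['moment'],o['grip_width'])
im=imaging.capture('wrist');cv2.imwrite('pics/w29.png',im)
E
```

```text
29.6 [ 522.52429973 -311.84138934  170.28790569] [-0.60177002 -0.26570271 -0.36889017] [-0.27793594  0.41510981  0.00384953] 43.228612280028315
```

View pics/w29.png

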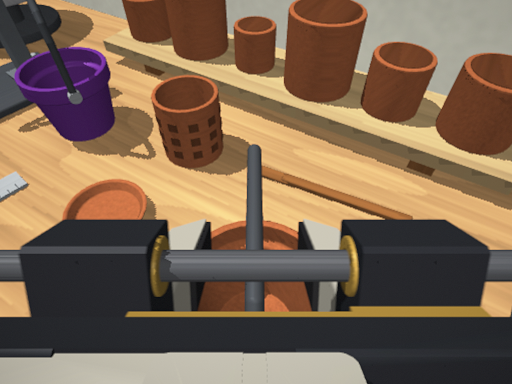

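Emit:
arm_command([
  {"tx": -0.8,"ty": 0,"tz": 0,"wx": 0,"wy": 0,"wz": 0,"jaw": 0.1},
  {"tx": -1.5,"ty": 0,"tz": 0,"wx": 0,"wy": 0,"wz": 0,"jaw": 0.1},
  {"tx": -1.5,"ty": 0,"tz": 0,"wx": 0,"wy": 0,"wz": 0,"jaw": 0.1},
  {"tx": -2,"ty": 0,"tz": 0,"wx": 0,"wy": 0,"wz": 0,"jaw": 0.1},
  {"tx": -2,"ty": 0.5,"tz": 0,"wx": 0,"wy": 0,"wz": 0,"jaw": 0.1},
  {"tx": -2,"ty": 1,"tz": 0,"wx": 0,"wy": 0,"wz": 0,"jaw": 0.1},
  {"tx": -2,"ty": 1,"tz": 0,"wx": 0,"wy": 0,"wz": 0,"jaw": 0.1},
  {"tx": -2,"ty": 1,"tz": 0,"wx": 0,"wy": 0,"wz": 0,"jaw": 0.1},
  {"tx": 0,"ty": 0,"tz": 0,"wx": 0,"wy": 0,"wz": 0,"jaw": 0.1},
  {"tx": 0,"ty": 0,"tz": 0,"wx": 0,"wy": 0,"wz": 0,"jaw": 0.1},
])

```text
time: 30.65
tool_pos: [441.2, -362.0, 276.8]
tcp_rot: [1.57, 0.595, 0.549]
contact_force: [0.1, 0.5, -0.2]
grip_width: 50.6
```

```bash
python3 - <<'E'
from fit import *
o=readout.get_obs(); print(o['time'],o['tool_pos'],o['contact_force'],o['dq'].round(3))
im=imaging.capture('scene');cv2.imwrite('pics/s30.png',im);crop(im,'pics/cs30.png',110,190,130,120,4.5)
im=imaging.capture('top');cv2.imwrite('pics/t30.png',im);crop(im,'pics/ct30.png',300,120,140,120,4.5)
cv2.imwrite('pics/w30.png',imaging.capture('wrist'))
E
```

```text
30.65 [ 441.17117477 -361.98523632  276.81349418] [ 0.14488754  0.54603819 -0.15936669] [ 0.017  0.024  0.018 -0.001 -0.003 -0.001]
```

View pics/s30.png

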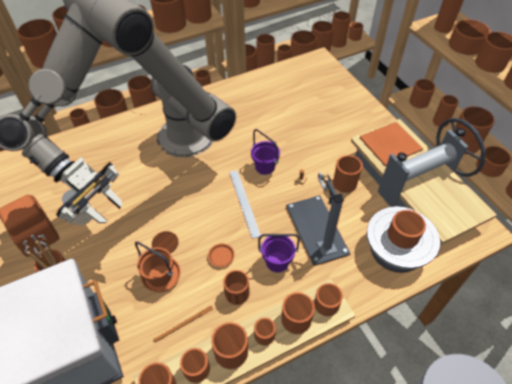

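View pics/cs30.png

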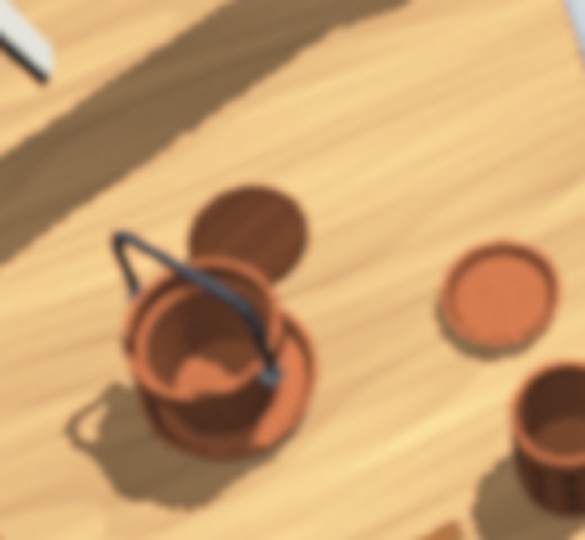

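View pics/t30.png

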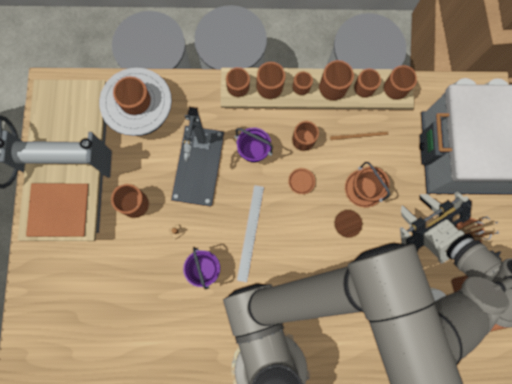

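View pics/w30.png

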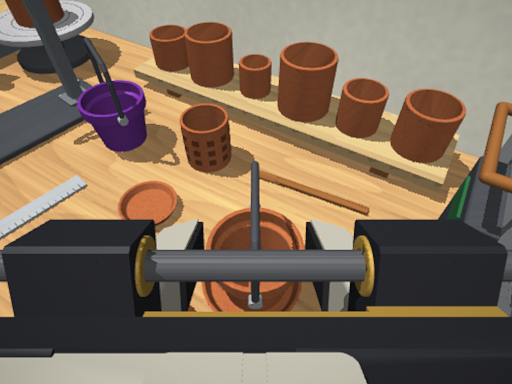

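```bash
python3 - <<'E'
from fit import *
yaw=np.arctan2(-.852,.524)
S=lambda x,y:(110+(x+.5)/4.5-.5,190+(y+.5)/4.5-.5)
for name,rx,ry in(('flat',0,0),):
    Rp=R.from_euler('z',yaw).as_matrix();p=np.array([546.5,-297,6.])
    for n,(x0,y0,w,h,s) in dict(scene=(110,190,130,120,4.5),top=(320,130,100,90,6)).items():
        im=cv2.imread(f'pics/{n[0]}30.png'); draw(im,n,Rp,p); crop(im,f'pics/ov3_{n}.png',x0,y0,w,h,s)
a=cv2.imread('pics/top0.png').astype(int);b=cv2.imread('pics/t30.png').astype(int)
d=(np.abs(a-b).max(2)>40).astype(np.uint8)*255; cv2.imwrite('pics/diff.png',d)
E
```

```text
(no output)
```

View pics/ov3_scene.png

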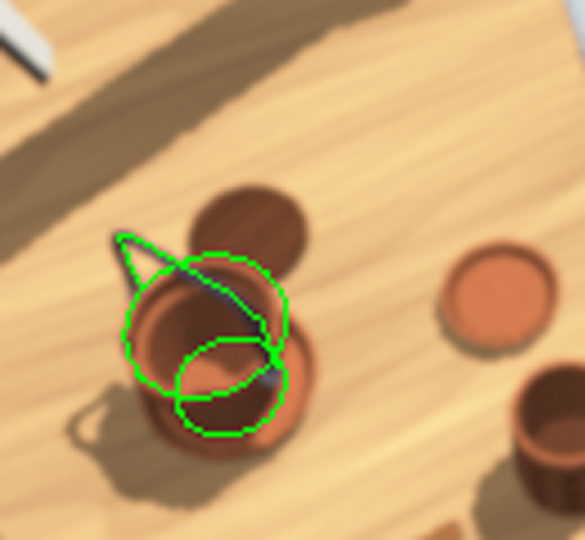

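View pics/ov3_top.png

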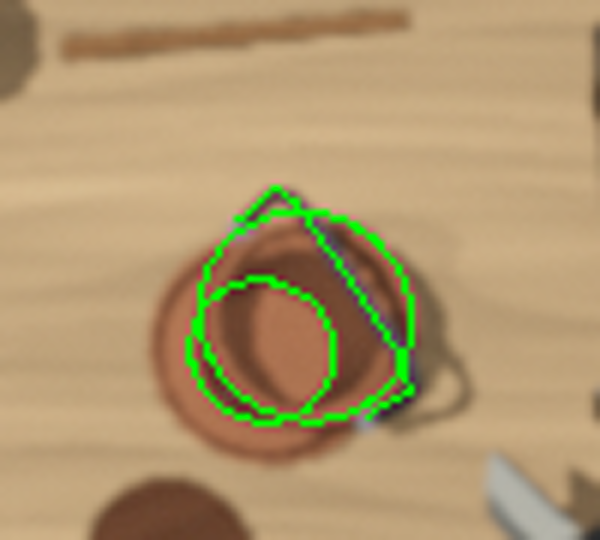

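View pics/diff.png

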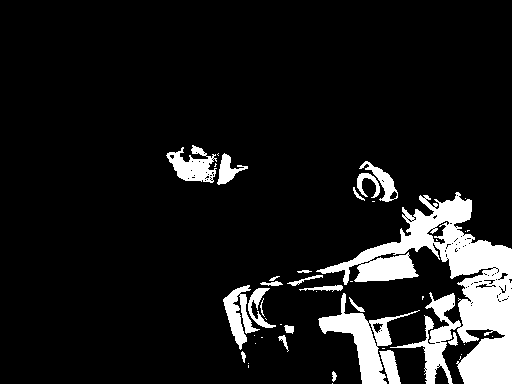

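The flat-planter model matches in both views. In the top image, only the planter and the arm differ from the start. Handing in.

```bash
python3 - <<'E'
from h import *
o=readout.get_obs(); print(o['time'],o['dq'].round(4),o['contact_force'])
print(bot.close_job())
E
```

```text
30.8 [ 0.0043  0.0039 -0.0017  0.0041 -0.0018  0.002 ] [-0.12788076 -0.20960073 -0.10005274]
the job is handed in; nothing more can be done
None
```

The planter is off the hook and sits upright and flat in the wide saucer, and I handed the job in at 30.8 s. It took three tries.

- **First try:** the bail sagged about 18° in the jaws against the keeper, so I re-seated it in the hook and let go.
- **Second try:** the bail slipped out of the jaws and dropped back a short way into the hook, which left the planter swinging.
- **Third try:** a deeper grip, tilted about 40° and turned further as it rose, got the bar past the nose. It pushed the keeper back, lifted past the nose, moved forward off the hook, and was then carried over.

**Last checks:**
- **Forces:** the highest wrist force in any reading I took was about 11 N. The planter touched down with about 8 N of push before I let go.
- **Fit in the saucer:** a model of the planter standing level on the saucer floor lines up with both fixed cameras to about a pixel.
- **Other objects:** comparing the top picture with the one from the start shows changes only at the planter and the arm. The small saucer, pots, tools, purple pots and stand all appear unmoved. The comparison cannot show what the arm covered in either picture.
- **Robot:** the gripper is clear of everything, with about zero force at hand-in.

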